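# Refit the coffee grinder's upper burr

### The job

The coffee grinder has been cleaned: set its upper burr carrier back in the bore, turn it gently until its two lugs drop into the slots of the brass adjusting ring (left at some unknown setting), and push it down through the seal until its shoulder is fully home and the flange is flush with the rim. The burr is ceramic, so never force it harder than about 50 N. Then put the amber lid back on the grinder, let go, and leave the other things where they are.

Things in the scene. Friction and masses are not known exactly. Their poses are not given: they have to be found in the camera images.
- grinder: Electric coffee grinder, upright aluminium column 124 mm across with black top part and steel collar, firmly fixed; black grounds drawer and dial on its local -x side. Origin: centre of its underside, z up. Black shoulder (diameter 116) 150 above the origin; the steel collar (outside diameter 94) rises from it to its rim at 158. Inside the collar a recess, diameter 68, goes 5 down to the seat.
- grinder_seat (a point): Centre of the seat on the bore axis, 153 mm above the grinder's underside, axes as the grinder's. The carrier's shoulder must come to rest at this height. Below the seat: open bore, diameter 48, 36 deep; a red silicone seal of eight sprung lips narrows it to 41 from 16 to 22 below the seat.
- bore: Grey liner of the grinder's bore together with the brass adjusting ring (outside diameter 68 mm, inside 48, 16 tall) whose top is the seat; origin and axes as the grinder's, they do not turn with the ring. The ring is stiff and stays as it was left: its two slots lie on one diameter turned up to 0.45 rad either way from local x, not measured. Over 50 N between this and the carrier is forcing.
- grinder_shoulder (a point): Centre of the grinder's black shoulder on the bore axis, 150 mm above its underside; the lid's rim rests at this height.
- carrier: Upper burr carrier, loose, about 0.15 kg, standing on its burr. Origin: centre of its underside, z up to its grip. White ceramic plug 30 mm tall, diameter 39 at the foot, 44 at 8 above it, 45 at the top; black flange, diameter 64, from 30 to 35; above it an upright orange grip from 35 to 68, 36 long along local x, 12 thick along local y. Fits either way round (half a turn).
- carrier_shoulder (a point): Centre of the carrier's shoulder (underside of the flange), 30 mm above its underside, axes as the carrier's. The seal takes hold with the shoulder about 10 above the seat; from there a steady push of about 5 to 20 N is needed (it varies) until the shoulder stops hard. The flange is then flush with the rim and the seal holds it by friction.
- carrier_lug (a point): Underside of one of the carrier's two lugs, at its outer end: local +x side, 28 mm from the axis, 16 above the carrier's underside; the other lies opposite. Lugs 8 wide, in line with the orange grip, reaching up to the flange. The ring's slots are 10.5 wide, 16 deep. Out of line with them the lugs stop on the seat with the shoulder 14 above it; turned under a light push they drop in.
- lid: Amber dome lid, loose, about 0.12 kg, standing mouth down. Origin: centre of its rim plane (underside), z up. Outside diameter 108 mm, inside 100 at the rim; dome flat on top at 50; on it a black round knob from 50 to 80, diameter 18 to 25. Goes loosely over the steel collar, rim down on the grinder's black shoulder.
- mug: Bystander: white ceramic mug with a handle, 82x114x91, standing behind the work on the right (mm). Origin at its underside.
- honey: Bystander: honey jar with a white cap, 58x62x99, standing at the right rear (mm). Origin at its underside.
- teaspoon: Bystander: steel teaspoon, 130x26x11, lying behind the work (mm). Origin at its underside.
- garlic: Bystander: bulb of garlic, 61x60x59, standing at the rear left of the worktop (mm). Origin at its underside.
Not all that is in view belongs to the job. Leave any green look-alike of the carrier alone.

How it is judged:
By the outcome, as a careful person would: the job done as asked, in the order asked, and still so for the second after the job is handed in, with the robot touching nothing.
It also fails if it takes over 72 s, if anything falls off the work surface, if the arm or the gripper's body presses on something with over 40 N, if the wrist force passes 120 N, or if a joint passes its speed limit or range.

### The arm

A 6-joint arm with a two-finger parallel gripper is mounted at the origin on a cart in front of the work surface, level with it; the furniture and walls round the work are solid. World frame = base frame: x ahead of the robot, y to its left, z up, the work surface at z = 0. Lengths are in m, angles in rad, forces in N, time in s.
With the tool pointing down it reaches from about 0.425 to 0.925 m from the base axis. Payload 12.5 kg.
Tool frame: the origin (TCP) lies at the very end of the fingers, on their centre line; the grasp point (between the pads) lies 19 mm behind it; z points along the fingers, y is the line along which they close (so a half turn about z gives the same grasp; the last joint's range is limited). The gripper opens to 85 mm and grips with 20 to 120 N. Pads are 22 mm wide; open, the fingers measure 114 mm over their backs; the gripper's body (76 mm by 85 mm) begins 54 mm behind the grasp point. The pads swing forward as they close: fully open they stand 13 mm farther back than shut.
Start: joints at [1.055, 0.491, 1.559, -0, 1.092, -0.106], TCP at [0.249, 0.573, 0.231] pointing down, gripper open.
Joint ranges: [-3.1, 3.1], [-0.84, 2.19], [0.05, 2.79], [-1.13, 4.28], [0.06, 2.93], [-2.69, 2.69]. Speed limits (rad/s): [2.22, 2.22, 2.79, 3.14, 3.14, 3.14].

### API

Orientations are given as a rotation vector (axis times angle).
In Python, from plant import arm gives the robot as it stands.
- The arm moves only by the tool arm_command, never from a script. Its argument "increments" is a list of rows, each an object with "rotation": the turn, a rotation vector about the tool's x, y, z in degrees, a list of three; "xyz": the shift along the tool's x, y, z in m, a list of three; "claw": the finger opening in m, from 0 to 0.0854. In form: [{"rotation": [rx, ry, rz], "xyz": [dx, dy, dz], "claw": claw}, ...]. A call has 1 to 10 rows; each row shifts and turns the commanded pose from where the row before left it, along the tool's axes as they then stand; what a row does not reach is not made up. A row lasts 1/12 s, in which the tool goes at most 41.7 mm and 7.16 degrees, less where a joint would pass 70% of its speed; a pose out of reach is approached as far as the arm can. A call is refused whole if a number of a shift passes 0.0417 or a number of a turn 7.16, either way. A call with a gripper value outside its range is refused whole. The fingers move at their own pace and stop on an object; "grip_force" is the grip in N (left out, the last holds). Time passes only in rows, so rows that do not move let the fingers close. It gives the time, the measured TCP pose, the force, the opening and the grip force at its end, in the units of the state.
- arm.get_state(): the state, without advancing time (a new reading comes with each control period).
- arm.snapshot(name): name is "side" or "top"; returns (picture, depth): 420x560x3 uint8, red, green, blue; 420x560 float32, m along the optical axis (not along the pixel's ray), 0 where there is no reading.
- arm.calibration(name): a dict with "vertical_fov" (degrees; the focal length in pixels is half the picture's height over the tangent of half this angle, whatever the lens; pixels are square), "cx", "cy" (the principal point, pixels), "R" (3x3) and "t" (3): a world point X has camera coordinates R X + t. Camera axes: x right, y down, z forward; pixel columns grow to the right and rows downward; lengths in m; the calibration is good to about 2 mm. A picture is of the moment at which its call begins. calibration takes no time and is no camera call.
- arm.hand_in(): hands the job in; it is judged then, once.
The state is a dict: "time_s": time; "joint_positions": joint angles; "qvel": joint speeds; "joint_torque": joint torques, N m; "eef_pos": TCP position; "tool_rot": TCP orientation; "ft_force": force on the tool from outside, world axes, zero at the start; "torque": the same for the moment, N m; "width": finger opening in m; "grasp_force": force on a finger pad.
Only numpy, scipy, OpenCV 4.12 (cv2) and the standard library are available. Lean on these libraries where they do the work, as an engineer would, in place of code of your own. Each camera call takes 0.05 s, during which the arm holds its last target. There are 200 camera calls.

## Working session

There is one attempt and no reset: what is moved stays moved. The work goes in short steps, Python scripts to look and compute and a tool call to move; the robot and the scene stay as the last step left them, time stands still between calls to the robot, and variables do not carry over. Pictures are saved under pics/ and viewed, at most 10 in all, crops included, and the job is handed in when it is done.

Besides the shell and the picture viewer there is one more tool, called after ">>>" as name(argument=value, ...), one argument or row to a line, values as JSON. arm_command: Moves the arm, as the interface text tells. Its arguments: {"type":"object","properties":{"increments":{"type":"array","items":{"type":"object","properties":{"rotation":{"type":"array","items":{"type":"number"}},"xyz":{"type":"array","items":{"type":"number"}},"claw":{"type":"number"}}}},"grip_force":{"type":"number"}},"required":["increments"]}

```bash
mkdir -p pics; cat > h.py <<'E'
import numpy as np,cv2
from plant import arm
from scipy.spatial.transform import Rotation as Ro
def cal(n):
    c=arm.calibration(n); f=210/np.tan(np.radians(c["vertical_fov"])/2)
    return f,c["cx"],c["cy"],np.array(c["R"]),np.array(c["t"]),c
def cloud(n,d):
    f,cx,cy,R,t,_=cal(n); v,u=np.indices(d.shape)
    P=np.stack([(u-cx)/f*d,(v-cy)/f*d,d],-1); return (P-t)@R
def ray(n,u,v,z):
    f,cx,cy,R,t,_=cal(n); d=R.T@np.array([(u-cx)/f,(v-cy)/f,1]); o=-R.T@t
    return o+d*(z-o[2])/d[2]
def snap(n,name):
    p,d=arm.snapshot(n); cv2.imwrite(f"pics/{name}.png",p[...,::-1]); np.save(f"pics/{name}.npy",d); return p,d
E
python3 - <<'E'
from h import *
for n in("side","top"):
    p,d=snap(n,n+"0"); print(cal(n)[5],(d>0).mean())
print(arm.get_state())
E
```

```text
{'vertical_fov': 49.78784854684659, 'cx': 274.20409508369045, 'cy': 206.32300540490448, 'R': array([[ 9.99968222e-01,  5.74439098e-03, -5.52787462e-03],
       [-2.28989672e-04, -6.72414419e-01, -7.40174842e-01],
       [-7.96887629e-03,  7.40152586e-01, -6.72391735e-01]]), 't': array([-0.56698135, -0.04843556,  1.47680977])} 0.9509906462585034
{'vertical_fov': 52.824363015981724, 'cx': 282.0369879626223, 'cy': 209.21120133046722, 'R': array([[ 1.75586724e-03, -9.99929668e-01, -1.17292988e-02],
       [-9.86722116e-01,  1.72502155e-04, -1.62417473e-01],
       [ 1.62408073e-01,  1.18587420e-02, -9.86652415e-01]]), 't': array([-0.19988224,  0.58016895,  1.00488561])} 0.9959481292517007
{'time_s': 0.1, 'joint_positions': array([ 1.05542141e+00,  4.91486089e-01,  1.55938292e+00, -1.59441489e-05,
        1.09171514e+00, -1.05588638e-01]), 'qvel': array([-0.00165046, -0.0009585 , -0.00172273, -0.0013755 ,  0.00049606,
       -0.00037461]), 'joint_torque': array([ 3.16470541e-03, -6.19445372e+01, -2.62028611e+01, -1.04009146e-04,
        2.98861407e-03, -7.30807619e-05]), 'eef_pos': array([0.24888503, 0.57308894, 0.2307963 ]), 'tool_rot': array([-6.39126129e-01, -3.07559773e+00,  1.48962535e-03]), 'ft_force': array([-0.31667482,  0.6757532 , -0.64032477]), 'torque': array([-0.01714962, -0.01825682, -0.01566432]), 'grasp_force': 0.0, 'width': 0.08560907537500727}
```

View pics/top0.png

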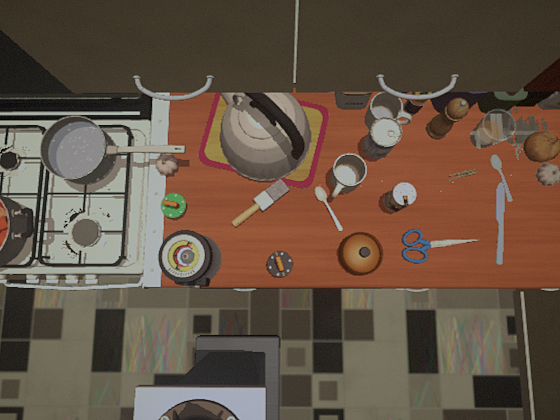

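View pics/side0.png

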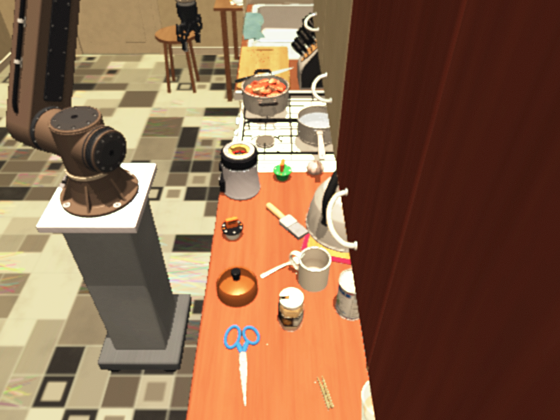

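The top view shows the grinder at (187,256), the carrier with its orange grip at (280,264), the lid at (361,254) and the green decoy at (174,206). The arm is out of view. Next I'll measure these and enlarge the grinder and carrier.

```bash
python3 - <<'E'
from h import *
p=cv2.imread("pics/top0.png"); s=cv2.imread("pics/side0.png")
a=cv2.resize(p[222:292,150:225],(400,373),interpolation=3);b=cv2.resize(p[240:290,255:305],(373,373),interpolation=3)
cv2.imwrite("pics/crop1.png",np.hstack([a,b]))
d=np.load("pics/top0.npy");C=cloud("top",d)
hsv=cv2.cvtColor(p,cv2.COLOR_BGR2HSV)
def fitc(m,lab):
    P=C[m];print(lab,m.sum(),P.min(0).round(4),P.max(0).round(4),np.median(P,0).round(4), cv2.minEnclosingCircle(P[:,:2].astype(np.float32)))
def box(u0,u1,v0,v1):
    m=np.zeros(d.shape,bool);m[v0:v1,u0:u1]=1;return m
g=box(155,225,225,290)
for z0,z1 in((.145,.155),(.155,.165)): fitc(g&(C[...,2]>z0)&(C[...,2]<z1),f"grinder {z0}")
c=box(260,300,245,285)
fitc(c&(C[...,2]>.028)&(C[...,2]<.042),"flange");fitc(c&(C[...,2]>.055)&(C[...,2]<.08),"grip")
l=box(335,390,228,282)
fitc(l&(C[...,2]>.01),"lid");fitc(l&(C[...,2]>.06),"knob");fitc(l&(C[...,2]>.044)&(C[...,2]<.055),"ltop")
print(hsv[264,280],hsv[262,278],hsv[256,175])
E
```

```text
grinder 0.145 1071 [ 0.4023 -0.043   0.145 ] [0.5167 0.0713 0.155 ] [0.4566 0.0131 0.1507] ((0.45911073684692383, 0.015022628009319305), 0.05827131122350693)
grinder 0.155 710 [ 0.411  -0.0321  0.155 ] [0.5113 0.0656 0.1625] [0.4605 0.014  0.1579] ((0.4605593681335449, 0.019012343138456345), 0.05148730054497719)
flange 445 [ 0.4164 -0.224   0.0288] [ 0.4777 -0.1648  0.0405] [ 0.4455 -0.1946  0.035 ] ((0.44605764746665955, -0.19452907145023346), 0.03172459825873375)
grip 77 [ 0.4302 -0.2046  0.0619] [ 0.4636 -0.1853  0.0734] [ 0.4467 -0.195   0.0672] ((0.4469485878944397, -0.1961808204650879), 0.017820287495851517)
lid 1517 [ 0.4096 -0.4493  0.0102] [ 0.5256 -0.2119  1.0834] [ 0.4699 -0.3907  0.0471] ((0.44751954078674316, -0.3295954763889313), 0.12376296520233154)
knob 110 [ 0.4096 -0.4077  0.0668] [ 0.4844 -0.2119  1.0834] [ 0.4701 -0.3934  0.0801] ((0.44101858139038086, -0.3097878098487854), 0.10291615128517151)
ltop 971 [ 0.4262 -0.4413  0.044 ] [ 0.5188 -0.3485  0.055 ] [ 0.4717 -0.3939  0.0485] ((0.4721900522708893, -0.39499884843826294), 0.04810335114598274)
[ 20 152 169] [ 15 170 159] [  2 153 108]
```

View pics/crop1.png

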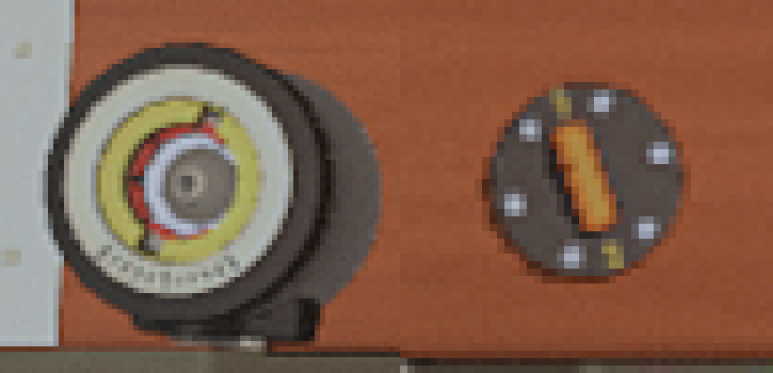

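```bash
python3 - <<'E'
from h import *
p=cv2.imread("pics/top0.png");hsv=cv2.cvtColor(p,cv2.COLOR_BGR2HSV).astype(int)
d=np.load("pics/top0.npy");C=cloud("top",d);H,S,V=hsv[...,0],hsv[...,1],hsv[...,2]
def box(u0,u1,v0,v1):
    m=np.zeros(d.shape,bool);m[v0:v1,u0:u1]=1;return m
def circ(m,z,lab):
    c=max(cv2.findContours(m.astype(np.uint8),0,1)[0],key=len)
    m2=np.zeros(d.shape,np.uint8);cv2.drawContours(m2,[cv2.convexHull(c)],-1,1,-1)
    M=cv2.moments(m2,True);X=ray("top",M['m10']/M['m00'],M['m01']/M['m00'],z)
    f=cal("top")[0];r=np.sqrt(m2.sum()/np.pi)*(1.09-z)/f
    print(lab,X.round(4),"r",r.round(4));return X
g=box(150,225,225,292)
black=g&(C[...,2]>.147); circ(black,.150,"shoulder")
col=g&(C[...,2]>.13)&(V>120)&((S<70)|((H>20)&(H<40)));X=circ(col,.158,"collar")
yel=g&(H>20)&(H<36)&(S>80)&(V>100); Y=circ(yel,.153,"ring")
v,u=np.nonzero(g&~yel&(np.abs(C[...,2]-.15)<.06));
Q=np.array([ray("top",a,b,.153) for a,b in zip(u,v)])-Y
r=np.hypot(Q[:,0],Q[:,1]);th=np.arctan2(Q[:,1],Q[:,0]);k=(r>.0255)&(r<.0325)
print(sorted(zip(th[k].round(2),(r[k]*1000).round(1))))
o=box(262,300,245,285)&(H>8)&(H<25)&(S>130)&(C[...,2]>.05)
v,u=np.nonzero(o);Q=np.array([ray("top",a,b,.068) for a,b in zip(u,v)],np.float32)[:,:2]
print("grip",cv2.minAreaRect(Q),Q.mean(0),o.sum()); w,e=np.linalg.eigh(np.cov(Q.T));print(np.arctan2(e[1,1],e[0,1]),np.sqrt(w*12))
fl=box(260,300,245,285)&(C[...,2]>.025);circ(fl,.035,"flange")
l=box(335,390,228,282);kn=l&(C[...,2]>.06)&(C[...,2]<.1)&(V<80);circ(kn,.08,"knob")
circ(l&(C[...,2]>.02)&(C[...,2]<.1),.02,"lid")
s=arm.get_state();print(Ro.from_rotvec(s["tool_rot"]).as_matrix().round(3))
# dial dir, obstacles
print("tall near", C[200:215,165:182,2].max())
E
```

```text
shoulder [0.4586 0.0144 0.15  ] r 0.0587
collar [0.4595 0.0159 0.158 ] r 0.0475
ring [0.4542 0.0028 0.153 ] r 0.0233
[(np.float64(-3.12), np.float64(26.0)), (np.float64(-3.12), np.float64(28.2)), (np.float64(-3.12), np.float64(30.3)), (np.float64(-3.12), np.float64(32.5)), (np.float64(-3.05), np.float64(30.5)), (np.float64(-3.04), np.float64(26.1)), (np.float64(-3.04), np.float64(28.3)), (np.float64(-2.98), np.float64(30.7)), (np.float64(-2.97), np.float64(28.6)), (np.float64(-2.96), np.float64(26.4)), (np.float64(-2.91), np.float64(31.2)), (np.float64(-2.89), np.float64(29.0)), (np.float64(-2.88), np.float64(26.9)), (np.float64(-2.84), np.float64(31.7)), (np.float64(-2.82), np.float64(29.7)), (np.float64(-2.8), np.float64(27.6)), (np.float64(-2.78), np.float64(32.4)), (np.float64(-2.77), np.float64(25.5)), (np.float64(-2.75), np.float64(30.4)), (np.float64(-2.73), np.float64(28.4)), (np.float64(-2.7), np.float64(26.4)), (np.float64(-2.69), np.float64(31.3)), (np.float64(-2.66), np.float64(29.3)), (np.float64(-2.63), np.float64(27.4)), (np.float64(-2.63), np.float64(32.3)), (np.float
[... 7371 characters left out ...]
4(2.72), np.float64(30.9)), (np.float64(2.79), np.float64(30.0)), (np.float64(2.81), np.float64(32.0)), (np.float64(2.86), np.float64(29.3)), (np.float64(2.88), np.float64(31.4)), (np.float64(2.93), np.float64(28.8)), (np.float64(2.95), np.float64(30.9)), (np.float64(3.01), np.float64(28.4)), (np.float64(3.02), np.float64(30.6)), (np.float64(3.08), np.float64(26.1)), (np.float64(3.08), np.float64(28.2)), (np.float64(3.09), np.float64(30.4))]Traceback (most recent call last):
  File "<stdin>", line 22, in <module>
cv2.error: OpenCV(4.12.0) /io/opencv/modules/imgproc/src/convhull.cpp:143: error: (-215:Assertion failed) total >= 0 && (depth == CV_32F || depth == CV_32S) in function 'convexHull'
```

```bash
python3 - <<'E'
from h import *
p=cv2.imread("pics/top0.png");hsv=cv2.cvtColor(p,cv2.COLOR_BGR2HSV).astype(int)
d=np.load("pics/top0.npy");C=cloud("top",d);H,S,V=hsv[...,0],hsv[...,1],hsv[...,2]
def box(u0,u1,v0,v1):
    m=np.zeros(d.shape,bool);m[v0:v1,u0:u1]=1;return m
def circ(m,z,lab):
    c=max(cv2.findContours(m.astype(np.uint8),0,1)[0],key=len)
    m2=np.zeros(d.shape,np.uint8);cv2.drawContours(m2,[cv2.convexHull(c)],-1,1,-1)
    M=cv2.moments(m2,True);X=ray("top",M['m10']/M['m00'],M['m01']/M['m00'],z)
    f=cal("top")[0];print(lab,X.round(4),"r",(np.sqrt(m2.sum()/np.pi)*(1.09-z)/f).round(4));return X
g=box(150,225,225,292)
yel=g&(H>20)&(H<36)&(S>80)&(V>100); 
v,u=np.nonzero(yel);Q=np.array([ray("top",a,b,.153) for a,b in zip(u,v)],np.float32)
print("ring",cv2.minEnclosingCircle(Q[:,:2]))
Y=np.array([.4592,.0152,.153])
v,u=np.nonzero(g);Q=np.array([ray("top",a,b,.153) for a,b in zip(u,v)])-Y
r=np.hypot(Q[:,0],Q[:,1]);th=np.arctan2(Q[:,1],Q[:,0]);k=(r>.026)&(r<.032)
b=np.degrees(th[k])//8*8
print([(int(x),int(np.mean(V[v[k],u[k]][b==x]))) for x in np.unique(b)])
w=np.clip(95-V[v,u],0,None)*k
for s in(th>0),(th<0): print("slot",(Q*(w*s)[:,None]).sum(0)/ (w*s).sum(),(w*s>0).sum())
o=box(262,300,245,285)&(H>8)&(H<25)&(S>130)&(C[...,2]>.05)
v,u=np.nonzero(o);Q=np.array([ray("top",a,b,.068) for a,b in zip(u,v)])[:,:2]
w,e=np.linalg.eigh(np.cov(Q.T));print("grip",Q.mean(0),o.sum(),np.arctan2(e[1,1],e[0,1]),np.sqrt(w*12))
circ(box(260,300,245,285)&(C[...,2]>.025),.035,"flange")
l=box(335,390,228,282);circ(l&(C[...,2]>.06)&(C[...,2]<.1),.08,"knob")
circ(l&(C[...,2]>.005)&(C[...,2]<.1),.02,"lid")
# side view
C=cloud("side",np.load("pics/side0.npy"))
def near(x,y,R,z0,z1,l):
    P=C[(np.hypot(C[...,0]-x,C[...,1]-y)<R)&(C[...,2]>z0)&(C[...,2]<z1)]
    print(l,len(P),((P.min(0)+P.max(0))/2).round(4),P.min(0).round(4),P.max(0).round(4))
near(.459,.015,.065,.154,.165,"collar");near(.446,-.195,.04,.031,.04,"flange");near(.446,-.195,.03,.06,.08,"grip");near(.472,-.395,.03,.065,.09,"knob")
print(Ro.from_rotvec(arm.get_state()["tool_rot"]).as_matrix().round(3))
E
```

```text
Traceback (most recent call last):
cv2.error: OpenCV(4.12.0) /io/opencv/modules/imgproc/src/shapedescr.cpp:201: error: (-215:Assertion failed) count >= 0 && (depth == CV_32F || depth == CV_32S) in function 'minEnclosingCircle'
```

```bash
cat > m.py <<'E'
from h import *
p=cv2.imread("pics/top0.png");hsv=cv2.cvtColor(p,cv2.COLOR_BGR2HSV).astype(int)
d=np.load("pics/top0.npy");C=cloud("top",d);H,S,V=hsv[...,0],hsv[...,1],hsv[...,2]
def box(u0,u1,v0,v1):
    m=np.zeros(d.shape,bool);m[v0:v1,u0:u1]=1;return m
def circ(m,z,lab):
    c=max(cv2.findContours(m.astype(np.uint8),0,1)[0],key=len)
    m2=np.zeros(d.shape,np.uint8);cv2.drawContours(m2,[cv2.convexHull(c)],-1,1,-1)
    M=cv2.moments(m2,True);X=ray("top",M['m10']/M['m00'],M['m01']/M['m00'],z)
    f=cal("top")[0];print(lab,X.round(4),"r",(np.sqrt(m2.sum()/np.pi)*(1.09-z)/f).round(4));return X
g=box(150,225,225,292)
yel=g&(H>20)&(H<36)&(S>80)&(V>100); 
v,u=np.nonzero(yel);Q=np.array([ray("top",a,b,.153) for a,b in zip(u,v)])
print("ring",cv2.minEnclosingCircle(np.ascontiguousarray(Q[:,:2]).astype(np.float32)))
Y=np.array([.4592,.0152,.153])
v,u=np.nonzero(g);Q=np.array([ray("top",a,b,.153) for a,b in zip(u,v)])-Y
r=np.hypot(Q[:,0],Q[:,1]);th=np.arctan2(Q[:,1],Q[:,0]);k=(r>.026)&(r<.032)
b=np.degrees(th[k])//8*8
print([(int(x),int(np.mean(V[v[k],u[k]][b==x]))) for x in np.unique(b)])
w=np.clip(95-V[v,u],0,None)*k
for s in(th>0),(th<0): print("slot",(Q*(w*s)[:,None]).sum(0)/ (w*s).sum(),(w*s>0).sum())
o=box(262,300,245,285)&(H>8)&(H<25)&(S>130)&(C[...,2]>.05)
v,u=np.nonzero(o);Q=np.array([ray("top",a,b,.068) for a,b in zip(u,v)])[:,:2]
w,e=np.linalg.eigh(np.cov(Q.T));print("grip",Q.mean(0),o.sum(),np.arctan2(e[1,1],e[0,1]),np.sqrt(w*12))
circ(box(260,300,245,285)&(C[...,2]>.025),.035,"flange")
l=box(335,390,228,282);circ(l&(C[...,2]>.06)&(C[...,2]<.1),.08,"knob")
circ(l&(C[...,2]>.005)&(C[...,2]<.1),.02,"lid")
# side view
C=cloud("side",np.load("pics/side0.npy"))
def near(x,y,R,z0,z1,l):
    P=C[(np.hypot(C[...,0]-x,C[...,1]-y)<R)&(C[...,2]>z0)&(C[...,2]<z1)]
    print(l,len(P),((P.min(0)+P.max(0))/2).round(4),P.min(0).round(4),P.max(0).round(4))
near(.459,.015,.065,.154,.165,"collar");near(.446,-.195,.04,.031,.04,"flange");near(.446,-.195,.03,.06,.08,"grip");near(.472,-.395,.03,.065,.09,"knob")
print(Ro.from_rotvec(arm.get_state()["tool_rot"]).as_matrix().round(3))
E
python3 m.py
```

```text
ring ((0.460249662399292, 0.016773318871855736), 0.03368169069290161)Traceback (most recent call last):
  File "m.py", line 16, in <module>
    v,u=np.nonzero(g);Q=np.array([ray("top",a,b,.153) for a,b in zip(u,v)])-Y
                                  ~~~^^^^^^^^^^^^^^^^
  File "h.py", line 11, in ray
    f,cx,cy,R,t,_=cal(n); d=R.T@np.array([(u-cx)/f,(v-cy)/f,1]); o=-R.T@t
                  ~~~^^^
  File "h.py", line 5, in cal
    c=arm.calibration(n); f=210/np.tan(np.radians(c["vertical_fov"])/2)
ValueError: time passes only in moves, steps and waits
```

```bash
sed -i 's/^def cal/import functools\n@functools.cache\ndef cal/' h.py; python3 m.py
```

```text
ring ((0.460249662399292, 0.016773318871855736), 0.03368169069290161)
[(-184, 169), (-176, 168), (-168, 169), (-160, 169), (-152, 164), (-144, 165), (-136, 167), (-128, 166), (-120, 166), (-112, 170), (-104, 165), (-96, 169), (-88, 168), (-80, 170), (-72, 168), (-64, 169), (-56, 171), (-48, 170), (-40, 170), (-32, 121), (-24, 102), (-16, 115), (-8, 176), (0, 172), (8, 169), (16, 172), (24, 170), (32, 172), (40, 169), (48, 169), (56, 171), (64, 169), (72, 171), (80, 169), (88, 172), (96, 172), (104, 171), (112, 171), (120, 173), (128, 171), (136, 166), (144, 78), (152, 100), (160, 145), (168, 164), (176, 167)]
slot [-2.62633347e-02  1.42420028e-02  2.77555756e-17] 7
slot [ 2.81883368e-02 -8.91077675e-03  2.77555756e-17] 5
grip [ 0.44542788 -0.19329332] 69 -3.1113328845818726 [0.021977  0.0359262]
flange [ 0.4461 -0.1944  0.035 ] r 0.0325
knob [ 0.4724 -0.3946  0.08  ] r 0.0137
lid [ 0.4725 -0.3965  0.02  ] r 0.0561
collar 258 [0.4578 0.0058 0.158 ] [ 0.4093 -0.0477  0.154 ] [0.5063 0.0594 0.162 ]
flange 195 [ 0.4465 -0.1991  0.0356] [ 0.4148 -0.2286  0.0313] [ 0.4783 -0.1696  0.0398]
grip 54 [ 0.446  -0.2007  0.0661] [ 0.4293 -0.2107  0.0602] [ 0.4628 -0.1906  0.0721]
knob 90 [ 0.4731 -0.3978  0.0743] [ 0.4615 -0.41    0.0651] [ 0.4848 -0.3857  0.0836]
[[-0.917  0.398 -0.   ]
 [ 0.398  0.917 -0.001]
 [ 0.    -0.001 -1.   ]]
```

```bash
cat > s.py <<'E'
import sys
from h import *
s=arm.get_state();M=Ro.from_rotvec(s["tool_rot"]).as_matrix();a=np.arctan2(M[1,0],M[0,0])
print("t",round(s["time_s"],2),"pos",s["eef_pos"].round(4),"ang",round(a,4),"tilt",M[:2,2].round(4),"F",s["ft_force"].round(1),"T",s["torque"].round(2),"w",round(s["width"],4),"g",round(s["grasp_force"],1),"q",s["joint_positions"].round(2))
if len(sys.argv)>4:   # x y z ang -> remaining turn (deg, tool z) and shift in tool axes after the turn
    x,y,z,b=map(float,sys.argv[1:5]);da=(b-a+np.pi)%(2*np.pi)-np.pi
    w=Ro.from_rotvec([0,0,da]).as_matrix()@M
    print("turn",round(-np.degrees(da),2),"shift after",(w.T@(np.array([x,y,z])-s["eef_pos"])).round(4))
E
python3 - <<'E'
from h import *
p=cv2.imread("pics/top0.png");hsv=cv2.cvtColor(p,cv2.COLOR_BGR2HSV).astype(int)
C=cloud("top",np.load("pics/top0.npy"))
for smin in(140,155,170):
    o=(hsv[...,1]>smin)&(hsv[...,0]>9)&(hsv[...,0]<25)&(C[...,2]>.058)&(C[...,2]<.08)&(np.hypot(C[...,0]-.446,C[...,1]+.195)<.022)
    v,u=np.nonzero(o);Q=np.array([ray("top",a,b,.068) for a,b in zip(u,v)])[:,:2]
    w,e=np.linalg.eigh(np.cov(Q.T));a=np.arctan(e[1,1]/e[0,1]);print(len(Q),Q.mean(0),a,np.sqrt(w*12))
# gold marks on flange
o=(hsv[...,0]>18)&(hsv[...,0]<36)&(hsv[...,1]>70)&(C[...,2]>.025)&(C[...,2]<.05)
v,u=np.nonzero(o);Q=np.array([ray("top",a,b,.035) for a,b in zip(u,v)])-[.446,-.1945,.035]
k=(np.hypot(Q[:,0],Q[:,1])<.031)&(np.hypot(Q[:,0],Q[:,1])>.02);Q=Q[k];A,B=Q[Q[:,0]>0].mean(0),Q[Q[:,0]<0].mean(0);print(A,B,np.arctan((A-B)[1]/(A-B)[0]),k.sum())
E
python3 s.py .46 .2 .25 -2.85
```

```text
66 [ 0.44611544 -0.19371372] 0.3175446085537408 [0.01114785 0.03328065]
54 [ 0.44631548 -0.19350421] 0.31330246739383605 [0.01222132 0.03464448]
32 [ 0.44502355 -0.19289149] 0.3573576858565413 [0.01307242 0.03684373]
[ 2.49743362e-02  9.31924910e-03 -8.32667268e-17] [-2.35492395e-02 -7.42577500e-03 -8.32667268e-17] 0.33229440619647255 18
t 0.1 pos [0.2489 0.5731 0.2308] ang 2.7318 tilt [-0.0005 -0.0009] F [-0.3  0.7 -0.6] T [-0.02 -0.02 -0.02] w 0.0856 g 0.0 q [ 1.06  0.49  1.56 -0.    1.09 -0.11]
turn -40.19 shift after [-0.0949 -0.418  -0.0188]
```

>>> arm_command(
  increments=[
    {"rotation":[0,0,-7.0],"xyz":[0,0,-0.003]},
    {"rotation":[0,0,-7.0],"xyz":[0,0,-0.003]},
    {"rotation":[0,0,-7.0],"xyz":[0,0,-0.003]},
    {"rotation":[0,0,-7.0],"xyz":[0,0,-0.003]},
    {"rotation":[0,0,-7.0],"xyz":[0,0,-0.003]},
    {"rotation":[0,0,-7.0],"xyz":[0,0,-0.003]},
    {"xyz":[-0.008,-0.035,0]},
    {"xyz":[-0.008,-0.035,0]},
    {"xyz":[-0.008,-0.035,0]},
    {"xyz":[-0.008,-0.035,0]},
  ],
)

```text
schema error: expected keys rotation, xyz, claw
```

>>> arm_command(
  increments=[
    {"xyz":[-0.008,-0.035,0]},
    {"xyz":[-0.008,-0.035,0]},
    {"xyz":[-0.008,-0.035,0]},
    {"xyz":[-0.008,-0.035,0]},
    {"xyz":[-0.008,-0.035,0]},
    {"xyz":[-0.008,-0.035,0]},
    {"xyz":[-0.008,-0.035,0]},
    {"xyz":[-0.008,-0.035,0]},
    {},
  ],
)

```text
schema error: expected keys rotation, xyz, claw
```

```bash
python3 s.py .446 -.194 .25 -2.82
```

```text
t 0.1 pos [0.2489 0.5731 0.2308] ang 2.7318 tilt [-0.0005 -0.0009] F [-0.3  0.7 -0.6] T [-0.02 -0.02 -0.02] w 0.0856 g 0.0 q [ 1.06  0.49  1.56 -0.    1.09 -0.11]
turn -41.9 shift after [ 0.0555 -0.7901 -0.0184]
```

All keys are required.

>>> arm_command(
  increments=[
    {"rotation":[0,0,-7],"xyz":[0,0,-0.003],"claw":0.085},
    {"rotation":[0,0,-7],"xyz":[0,0,-0.003],"claw":0.085},
    {"rotation":[0,0,-7],"xyz":[0,0,-0.003],"claw":0.085},
    {"rotation":[0,0,-7],"xyz":[0,0,-0.003],"claw":0.085},
    {"rotation":[0,0,-7],"xyz":[0,0,-0.003],"claw":0.085},
    {"rotation":[0,0,-7],"xyz":[0,0,-0.003],"claw":0.085},
    {"rotation":[0,0,0],"xyz":[-0.008,-0.035,0],"claw":0.085},
    {"rotation":[0,0,0],"xyz":[-0.008,-0.035,0],"claw":0.085},
    {"rotation":[0,0,0],"xyz":[-0.008,-0.035,0],"claw":0.085},
    {"rotation":[0,0,0],"xyz":[-0.008,-0.035,0],"claw":0.085},
  ],
)

```text
time_s: 0.93
eef_pos: [0.3241, 0.4493, 0.249]
tool_rot: [0.507, -3.1, 0.001]
ft_force: [0.8, 0.2, 0.5]
width: 0.0854
grasp_force: 0.0
```

>>> arm_command(
  increments=[
    {"rotation":[0,0,0],"xyz":[-0.008,-0.035,0],"claw":0.085},
    {"rotation":[0,0,0],"xyz":[-0.008,-0.035,0],"claw":0.085},
    {"rotation":[0,0,0],"xyz":[-0.008,-0.035,0],"claw":0.085},
    {"rotation":[0,0,0],"xyz":[-0.008,-0.035,0],"claw":0.085},
    {"rotation":[0,0,0],"xyz":[-0.008,-0.035,0],"claw":0.085},
    {"rotation":[0,0,0],"xyz":[-0.008,-0.035,0],"claw":0.085},
    {"rotation":[0,0,0],"xyz":[-0.008,-0.035,0],"claw":0.085},
    {"rotation":[0,0,0],"xyz":[-0.008,-0.035,0],"claw":0.085},
    {"rotation":[0,0,0],"xyz":[0,0,0],"claw":0.085},
  ],
)

```text
time_s: 1.68
eef_pos: [0.4759, 0.2014, 0.2491]
tool_rot: [-0.5, 3.101, -0.001]
ft_force: [-0.3, 0.4, -0.1]
width: 0.0847
grasp_force: 0.0
```

```bash
python3 s.py .446 -.194 .25 -2.82
```

```text
t 1.68 pos [0.4759 0.2014 0.2491] ang -2.8222 tilt [ 0.0005 -0.0008] F [-0.3  0.4 -0.1] T [-0.03  0.03 -0.01] w 0.0847 g 0.0 q [ 0.27  0.32  1.8  -0.    1.03 -1.62]
turn -0.13 shift after [ 0.1534 -0.3657 -0.0006]
```

>>> arm_command(
  increments=[
    {"rotation":[0,0,0],"xyz":[0.0153,-0.0366,0],"claw":0.085},
    {"rotation":[0,0,0],"xyz":[0.0153,-0.0366,0],"claw":0.085},
    {"rotation":[0,0,0],"xyz":[0.0153,-0.0366,0],"claw":0.085},
    {"rotation":[0,0,0],"xyz":[0.0153,-0.0366,0],"claw":0.085},
    {"rotation":[0,0,0],"xyz":[0.0153,-0.0366,0],"claw":0.085},
    {"rotation":[0,0,0],"xyz":[0.0153,-0.0366,0],"claw":0.085},
    {"rotation":[0,0,0],"xyz":[0.0153,-0.0366,0],"claw":0.085},
    {"rotation":[0,0,0],"xyz":[0.0153,-0.0366,0],"claw":0.085},
    {"rotation":[0,0,0],"xyz":[0.0153,-0.0366,0],"claw":0.085},
    {"rotation":[0,0,0],"xyz":[0.0153,-0.0366,0],"claw":0.085},
  ],
)

```text
time_s: 2.52
eef_pos: [0.444, -0.1918, 0.2493]
tool_rot: [-0.505, 3.101, 0.0]
ft_force: [1.0, -0.5, 0.3]
width: 0.0849
grasp_force: 0.0
```

>>> arm_command(
  increments=[
    {"rotation":[0,0,0],"xyz":[0,0,0.035],"claw":0.05},
    {"rotation":[0,0,0],"xyz":[0,0,0.035],"claw":0.05},
    {"rotation":[0,0,0],"xyz":[0,0,0.035],"claw":0.05},
    {"rotation":[0,0,0],"xyz":[0,0,0.035],"claw":0.05},
    {"rotation":[0,0,0],"xyz":[0,0,0],"claw":0.05},
  ],
)

```text
time_s: 2.93
eef_pos: [0.4423, -0.1888, 0.1044]
tool_rot: [0.504, -3.094, -0.009]
ft_force: [-0.8, 0.1, -1.6]
width: 0.0497
grasp_force: 0.0
```

```bash
python3 s.py .446 -.194 .042 -2.82; python3 - <<'E'
from h import *
p,_=snap("top","top1");s,_=snap("side","side1")
a=cv2.resize(p[220:290,235:325],(400,311));b=cv2.resize(s[170:260,190:280],(311,311));cv2.imwrite("pics/c2.png",np.hstack([a,b])[...,::-1])
E
```

```text
t 2.93 pos [ 0.4423 -0.1888  0.1044] ang -2.8187 tilt [-0.0077  0.0048] F [-0.8  0.1 -1.6] T [ 0.01  0.02 -0.01] w 0.0497 g 0.0 q [-0.54  0.48  2.03  0.    0.64 -2.43]
turn 0.07 shift after [-0.0022 -0.0065  0.0623]
```

View pics/c2.png

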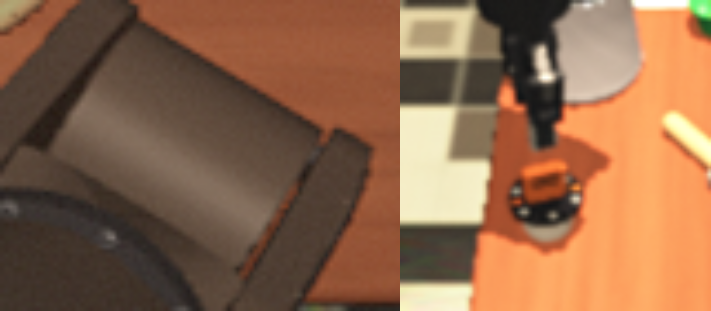

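The side crop shows the closed-up fingers above the orange grip, aligned with it. Descend and grasp.

>>> arm_command(
  increments=[
    {"rotation":[0,0,0],"xyz":[0,0,0],"claw":0.05},
    {"rotation":[0,0,0],"xyz":[0,0,0],"claw":0.05},
  ],
)

```text
time_s: 3.2
eef_pos: [0.4455, -0.1904, 0.1113]
tool_rot: [-0.505, 3.098, -0.003]
ft_force: [0.2, 0.1, 0.8]
width: 0.0502
grasp_force: 0.0
```

```bash
python3 s.py .446 -.194 .042 -2.82
```

```text
t 3.2 pos [ 0.4455 -0.1904  0.1113] ang -2.8181 tilt [ 0.0028 -0.0016] F [0.2 0.1 0.8] T [ 0.03  0.04 -0.  ] w 0.0502 g 0.0 q [-0.54  0.47  2.02  0.    0.65 -2.43]
turn 0.11 shift after [ 0.0008 -0.0034  0.0693]
```

>>> arm_command(
  increments=[
    {"rotation":[0,0,0],"xyz":[0.001,-0.0034,0.017],"claw":0.05},
    {"rotation":[0,0,0],"xyz":[0,0,0.017],"claw":0.05},
    {"rotation":[0,0,0],"xyz":[0,0,0.017],"claw":0.05},
    {"rotation":[0,0,0],"xyz":[0,0,0.012],"claw":0.05},
    {"rotation":[0,0,0],"xyz":[0,0,0.005],"claw":0.05},
    {"rotation":[0,0,0],"xyz":[0,0,0],"claw":0.05},
    {"rotation":[0,0,0],"xyz":[0,0,0],"claw":0.05},
  ],
)

```text
time_s: 3.78
eef_pos: [0.4453, -0.1939, 0.0424]
tool_rot: [-0.506, 3.099, -0.001]
ft_force: [-0.3, 0.5, -0.2]
width: 0.0499
grasp_force: 0.0
```

```bash
python3 s.py .446 -.194 .042 -2.82
```

```text
t 3.78 pos [ 0.4453 -0.1939  0.0424] ang -2.8182 tilt [ 0.0014 -0.0007] F [-0.3  0.5 -0.2] T [ 0.05 -0.    0.02] w 0.0499 g 0.0 q [-0.55  0.6   2.07  0.    0.48 -2.44]
turn 0.1 shift after [-0.0007 -0.0003  0.0004]
```

>>> arm_command(
  increments=[
    {"rotation":[0,0,0],"xyz":[0,0,0],"claw":0.005},
    {"rotation":[0,0,0],"xyz":[0,0,0],"claw":0.005},
    {"rotation":[0,0,0],"xyz":[0,0,0],"claw":0.005},
    {"rotation":[0,0,0],"xyz":[0,0,0],"claw":0.005},
    {"rotation":[0,0,0],"xyz":[0,0,0],"claw":0.005},
    {"rotation":[0,0,0],"xyz":[0,0,0],"claw":0.005},
    {"rotation":[0,0,0],"xyz":[0,0,0],"claw":0.005},
    {"rotation":[0,0,0],"xyz":[0,0,0],"claw":0.005},
  ],
  grip_force=80,
)

```text
time_s: 4.45
eef_pos: [0.4451, -0.1939, 0.0419]
tool_rot: [-0.505, 3.1, -0.001]
ft_force: [-1.4, -0.4, 7.0]
width: 0.0108
grasp_force: 78.9
```

```bash
python3 s.py .446 -.194 .25 -2.82
```

```text
t 4.45 pos [ 0.4451 -0.1939  0.0419] ang -2.8184 tilt [ 0.0011 -0.0006] F [-1.4 -0.4  7. ] T [0.06 0.18 0.05] w 0.0108 g 78.9 q [-0.55  0.6   2.07  0.    0.48 -2.44]
turn 0.09 shift after [-0.001  -0.0006 -0.2081]
```

>>> arm_command(
  increments=[
    {"rotation":[0,0,0],"xyz":[0,0,-0.008],"claw":0.005},
    {"rotation":[0,0,0],"xyz":[0,0,-0.02],"claw":0.005},
    {"rotation":[0,0,0],"xyz":[0,0,-0.03],"claw":0.005},
    {"rotation":[0,0,0],"xyz":[0,0,-0.03],"claw":0.005},
    {"rotation":[0,0,0],"xyz":[0,0,-0.03],"claw":0.005},
    {"rotation":[0,0,0],"xyz":[0,0,-0.03],"claw":0.005},
    {"rotation":[0,0,0],"xyz":[0,0,-0.03],"claw":0.005},
    {"rotation":[0,0,0],"xyz":[0,0,-0.02],"claw":0.005},
    {"rotation":[0,0,0],"xyz":[0,0,-0.01],"claw":0.005},
  ],
)

```text
time_s: 5.2
eef_pos: [0.4449, -0.1937, 0.2526]
tool_rot: [-0.505, 3.098, -0.004]
ft_force: [0.5, 0.3, -1.5]
width: 0.0106
grasp_force: 78.2
```

>>> arm_command(
  increments=[
    {"rotation":[0,0,7],"xyz":[0,0,0],"claw":0.005},
    {"rotation":[0,0,7],"xyz":[0,0,0],"claw":0.005},
    {"rotation":[0,0,7],"xyz":[0,0,0],"claw":0.005},
    {"rotation":[0,0,7],"xyz":[0,0,0],"claw":0.005},
    {"rotation":[0,0,7],"xyz":[0,0,0],"claw":0.005},
    {"rotation":[0,0,7],"xyz":[0,0,0],"claw":0.005},
  ],
)

```text
time_s: 5.7
eef_pos: [0.4444, -0.1934, 0.2497]
tool_rot: [-0.648, -3.074, -0.0]
ft_force: [-0.9, -0.2, -2.7]
width: 0.0107
grasp_force: 78.2
```

```bash
python3 s.py .459 .0155 .235 2.72
```

```text
t 5.7 pos [ 0.4444 -0.1934  0.2497] ang 2.7258 tilt [-0.0002  0.0002] F [-0.9 -0.2 -2.7] T [-0.01 -0.03  0.  ] w 0.0107 g 78.2 q [-0.55  0.27  1.87  0.    1.   -1.7 ]
turn 0.33 shift after [0.0722 0.1966 0.0147]
```

>>> arm_command(
  increments=[
    {"rotation":[0,0,0],"xyz":[0.009,0.0245,0],"claw":0.005},
    {"rotation":[0,0,0],"xyz":[0.009,0.0245,0],"claw":0.005},
    {"rotation":[0,0,0],"xyz":[0.009,0.0245,0],"claw":0.005},
    {"rotation":[0,0,0],"xyz":[0.009,0.0245,0],"claw":0.005},
    {"rotation":[0,0,0],"xyz":[0.009,0.0245,0],"claw":0.005},
    {"rotation":[0,0,0],"xyz":[0.009,0.0245,0],"claw":0.005},
    {"rotation":[0,0,0],"xyz":[0.009,0.0245,0],"claw":0.005},
    {"rotation":[0,0,0],"xyz":[0.009,0.0245,0],"claw":0.005},
    {"rotation":[0,0,0],"xyz":[0,0,0],"claw":0.005},
    {"rotation":[0,0,0],"xyz":[0,0,0],"claw":0.005},
  ],
)

```text
time_s: 6.53
eef_pos: [0.4564, 0.0157, 0.2496]
tool_rot: [-0.635, -3.077, -0.0]
ft_force: [-1.5, -1.1, -1.4]
width: 0.0103
grasp_force: 78.4
```

```bash
python3 s.py .459 .0155 .21 2.72; python3 - <<'E'
from h import *
s,d=snap("side","side2");t,dt=snap("top","top2")
a=cv2.resize(s[80:200,170:300],(480,443));b=cv2.resize(t[210:295,145:235],(320,302));b=cv2.copyMakeBorder(b,0,141,0,0,0)
cv2.imwrite("pics/c3.png",np.hstack([a,b])[...,::-1])
E
```

```text
t 6.53 pos [0.4564 0.0157 0.2496] ang 2.7343 tilt [-0.  0.] F [-1.5 -1.1 -1.4] T [ 0.02  0.02 -0.02] w 0.0103 g 78.4 q [-0.11  0.23  1.93  0.    0.98 -1.27]
turn 0.82 shift after [-0.0024  0.0008  0.0396]
```

View pics/c3.png

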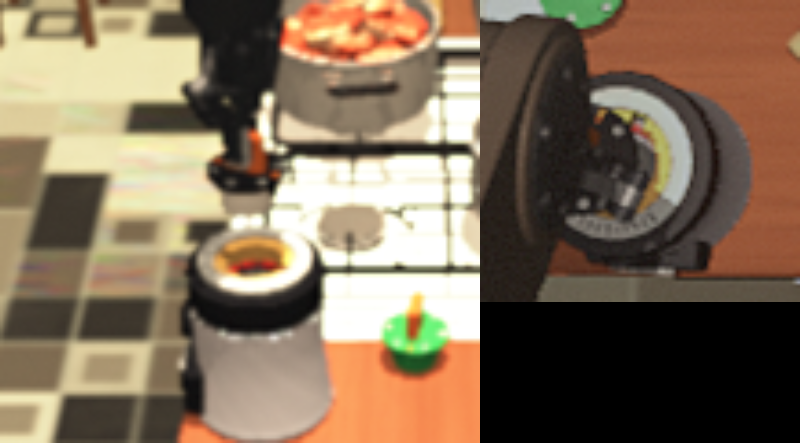

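The side crop shows the carrier hanging just above the bore, its flange at crop (245,178) and the collar at (258,262), with the red seal and brass ring visible. I'll compare the x positions in this view.

```bash
python3 - <<'E'
from h import *
s=cv2.imread("pics/side2.png");C=cloud("side",np.load("pics/side2.npy"))
hsv=cv2.cvtColor(s,cv2.COLOR_BGR2HSV).astype(int)
# light plug: rows in crop 190-225 -> full
for v in range(128,146,2):
    row=(hsv[v,:,2]>150)&(hsv[v,:,1]<60)&(C[v,:,1]<.08)&(C[v,:,1]>-.08)&(np.abs(C[v,:,0]-.459)<.06)
    u=np.nonzero(row)[0]
    if len(u): print(v,u.min(),u.max(),"x",C[v,u.min(),0].round(4),C[v,u.max(),0].round(4),"yz",C[v,int(u.mean())].round(4))
for z0,z1,l in((.235,.25,"flange"),(.154,.165,"collar"),(.145,.152,"shoulder")):
    P=C[(np.hypot(C[...,0]-.459,C[...,1]-.015)<.06)&(C[...,2]>z0)&(C[...,2]<z1)];print(l,len(P),P.min(0).round(4),P.max(0).round(4),(P.min(0)+P.max(0))/2)
# circle edge method on collar: shoulder body x extents from ellipse fit of bright collar
m=((hsv[...,2]>130)&(hsv[...,1]<70)&(C[...,2]>.15)&(C[...,2]<.168)&(np.hypot(C[...,0]-.459,C[...,1]-.015)<.06)).astype(np.uint8)
c=max(cv2.findContours(m,0,1)[0],key=len);(u,v),ax,an=cv2.fitEllipse(cv2.convexHull(c));print("ell",u,v,ax,an,ray("side",u,v,.158))
m=((C[...,2]>.205)&(C[...,2]<.246)&(np.hypot(C[...,0]-.459,C[...,1]-.015)<.04)).astype(np.uint8)
c=max(cv2.findContours(m,0,1)[0],key=len);x,y,w,h=cv2.boundingRect(c);print("carrier box",x,y,w,h)
E
```

```text
128 246 246 x 0.4864 0.4864 yz [0.4864 0.0024 0.2394]
130 245 245 x 0.4832 0.4832 yz [0.4832 0.0017 0.2331]
132 244 245 x 0.4803 0.4825 yz [ 0.4803 -0.002   0.2286]
136 243 243 x 0.476 0.476 yz [0.476  0.0058 0.2097]
138 234 240 x 0.4507 0.4677 yz [ 0.4592 -0.0069  0.2112]
142 232 248 x 0.4368 0.4851 yz [0.4613 0.0519 0.1572]
144 228 253 x 0.4253 0.5015 yz [0.4678 0.0446 0.1548]
flange 173 [ 0.4272 -0.0212  0.2362] [0.489  0.0423 0.2497] [0.45809619 0.01055558 0.24295703]
collar 252 [ 0.4124 -0.0343  0.154 ] [0.5063 0.0602 0.162 ] [0.45931487 0.01292494 0.15799613]
shoulder 259 [ 0.4028 -0.0445  0.1452] [0.5157 0.0654 0.152 ] [0.45925269 0.0104472  0.14855739]
ell 239.19496154785156 149.8202362060547 (18.70857048034668, 31.685306549072266) 84.74299621582031 [0.46155997 0.00893167 0.158     ]
carrier box 226 121 22 18
```

>>> arm_command(
  increments=[
    {"rotation":[0,0,0.6],"xyz":[-0.0015,0.0005,0.012],"claw":0.005},
    {"rotation":[0,0,0],"xyz":[0,0,0.012],"claw":0.005},
    {"rotation":[0,0,0],"xyz":[0,0,0.012],"claw":0.005},
    {"rotation":[0,0,0],"xyz":[0,0,0.012],"claw":0.005},
    {"rotation":[0,0,0],"xyz":[0,0,0.01],"claw":0.005},
    {"rotation":[0,0,0],"xyz":[0,0,0.004],"claw":0.005},
    {"rotation":[0,0,0],"xyz":[0,0,0],"claw":0.005},
    {"rotation":[0,0,0],"xyz":[0,0,0],"claw":0.005},
  ],
)

```text
time_s: 7.3
eef_pos: [0.4585, 0.0141, 0.1876]
tool_rot: [-0.657, -3.072, 0.0]
ft_force: [-0.1, -0.8, -1.8]
width: 0.0105
grasp_force: 78.4
```

```bash
python3 s.py .458 .0155 .18 2.72
```

```text
t 7.3 pos [0.4585 0.0141 0.1876] ang 2.7205 tilt [-0. -0.] F [-0.1 -0.8 -1.8] T [-0.02 -0.02  0.05] w 0.0105 g 78.4 q [-0.11  0.32  2.   -0.    0.82 -1.26]
turn 0.03 shift after [0.001  0.0011 0.0076]
```

>>> arm_command(
  increments=[
    {"rotation":[0,0,0],"xyz":[0.0007,0.0011,0.0015],"claw":0.005},
    {"rotation":[0,0,0],"xyz":[0,0,0.0015],"claw":0.005},
    {"rotation":[0,0,0],"xyz":[0,0,0.0015],"claw":0.005},
    {"rotation":[0,0,0],"xyz":[0,0,0.0015],"claw":0.005},
    {"rotation":[0,0,0],"xyz":[0,0,0.0015],"claw":0.005},
    {"rotation":[0,0,0],"xyz":[0,0,0],"claw":0.005},
  ],
)

```text
time_s: 7.8
eef_pos: [0.4581, 0.016, 0.1796]
tool_rot: [-0.655, -3.072, -0.0]
ft_force: [-0.1, 0.4, -1.2]
width: 0.0106
grasp_force: 78.5
```

```bash
python3 s.py .458 .0155 .175 2.72
```

```text
t 7.8 pos [0.4581 0.016  0.1796] ang 2.7214 tilt [-0.0003  0.0001] F [-0.1  0.4 -1.2] T [-0.06 -0.01  0.  ] w 0.0106 g 78.5 q [-0.11  0.33  2.01  0.    0.8  -1.26]
turn 0.08 shift after [-0.0001 -0.0005  0.0046]
```

>>> arm_command(
  increments=[
    {"rotation":[0,0,0],"xyz":[0,0,0.001],"claw":0.005},
    {"rotation":[0,0,0],"xyz":[0,0,0.001],"claw":0.005},
    {"rotation":[0,0,0],"xyz":[0,0,0],"claw":0.005},
  ],
)

```text
time_s: 8.05
eef_pos: [0.4581, 0.016, 0.1776]
tool_rot: [-0.655, -3.072, -0.0]
ft_force: [0.6, -0.2, -0.8]
width: 0.0109
grasp_force: 78.5
```

```bash
python3 s.py .458 .0155 .175 2.72
```

```text
t 8.05 pos [0.4581 0.016  0.1776] ang 2.7214 tilt [-0.0002  0.0001] F [ 0.6 -0.2 -0.8] T [-0.03  0.02  0.01] w 0.0109 g 78.5 q [-0.11  0.33  2.02  0.    0.79 -1.26]
turn 0.08 shift after [-0.0001 -0.0005  0.0026]
```

>>> arm_command(
  increments=[
    {"rotation":[0,0,0],"xyz":[0,0,0.001],"claw":0.005},
    {"rotation":[0,0,0],"xyz":[0,0,0.001],"claw":0.005},
    {"rotation":[0,0,0],"xyz":[0,0,0],"claw":0.005},
  ],
)

```text
time_s: 8.3
eef_pos: [0.4583, 0.0159, 0.1757]
tool_rot: [0.655, 3.072, 0.0]
ft_force: [1.3, -0.1, -0.9]
width: 0.0109
grasp_force: 78.6
```

>>> arm_command(
  increments=[
    {"rotation":[0,0,0],"xyz":[0,0,0],"claw":0.005},
  ],
)

```text
time_s: 8.38
eef_pos: [0.4583, 0.0159, 0.1758]
tool_rot: [0.655, 3.072, 0.0]
ft_force: [-0.0, -0.2, -0.5]
width: 0.0105
grasp_force: 78.5
```

```bash
python3 s.py .458 .0155 .175 2.72
```

```text
t 8.38 pos [0.4583 0.0159 0.1758] ang 2.7213 tilt [0.0003 0.0001] F [-0.  -0.2 -0.5] T [ 0.08 -0.17 -0.05] w 0.0105 g 78.5 q [-0.11  0.33  2.02  0.    0.79 -1.26]
turn 0.08 shift after [ 0.0001 -0.0005  0.0008]
```

>>> arm_command(
  increments=[
    {"rotation":[0,0,0],"xyz":[0,0,0.001],"claw":0.005},
    {"rotation":[0,0,0],"xyz":[0,0,0.001],"claw":0.005},
  ],
)

```text
time_s: 8.55
eef_pos: [0.4584, 0.016, 0.1739]
tool_rot: [0.655, 3.072, 0.0]
ft_force: [1.3, -0.4, 0.6]
width: 0.0106
grasp_force: 78.7
```

>>> arm_command(
  increments=[
    {"rotation":[0,0,0],"xyz":[0,0,0.001],"claw":0.005},
    {"rotation":[0,0,0],"xyz":[0,0,0],"claw":0.005},
  ],
)

```text
time_s: 8.72
eef_pos: [0.4583, 0.0159, 0.1727]
tool_rot: [0.655, 3.072, 0.0]
ft_force: [1.7, 0.4, 1.3]
width: 0.0107
grasp_force: 78.9
```

```bash
python3 s.py .458 .0155 .165 2.72
```

```text
t 8.72 pos [0.4583 0.0159 0.1727] ang 2.7214 tilt [0.0004 0.    ] F [1.7 0.4 1.3] T [ 0.09 -0.31  0.03] w 0.0107 g 78.9 q [-0.11  0.34  2.02  0.    0.78 -1.26]
turn 0.08 shift after [ 0.0001 -0.0005  0.0077]
```

>>> arm_command(
  increments=[
    {"rotation":[0,0,0],"xyz":[-0.0005,0,0.001],"claw":0.005},
    {"rotation":[0,0,0],"xyz":[0,0,0.001],"claw":0.005},
  ],
)

```text
time_s: 8.88
eef_pos: [0.4586, 0.0158, 0.1708]
tool_rot: [-0.655, -3.072, -0.0]
ft_force: [0.3, 2.0, 2.0]
width: 0.0105
grasp_force: 79.1
```

>>> arm_command(
  increments=[
    {"rotation":[0,0,0],"xyz":[0,0,0.001],"claw":0.005},
    {"rotation":[0,0,0],"xyz":[0,0,0.001],"claw":0.005},
  ],
)

```text
time_s: 9.05
eef_pos: [0.4585, 0.0158, 0.1686]
tool_rot: [-0.655, -3.072, -0.0]
ft_force: [1.1, 1.7, -1.1]
width: 0.0107
grasp_force: 78.6
```

```bash
python3 s.py .458 .0155 .165 2.72
```

```text
t 9.05 pos [0.4585 0.0158 0.1686] ang 2.7213 tilt [-0.0002  0.0002] F [ 1.1  1.7 -1.1] T [ 0.19 -0.16  0.12] w 0.0107 g 78.6 q [-0.11  0.35  2.03  0.    0.77 -1.26]
turn 0.08 shift after [ 0.0004 -0.0005  0.0036]
```

```bash
python3 - <<'E'
from h import *
s,d=snap("side","side3")
C=cloud("side",d);h=cv2.cvtColor(s,cv2.COLOR_RGB2HSV).astype(int)
o=(h[...,0]>5)&(h[...,0]<22)&(h[...,1]>150)&(h[...,2]>90)&(np.hypot(C[...,0]-.459,C[...,1]-.015)<.04)&(C[...,2]>.15)
print(o.sum(),C[o].min(0),C[o].max(0))
C0=cloud("side",np.load("pics/side2.npy"));s0=cv2.imread("pics/side2.png");h=cv2.cvtColor(s0,cv2.COLOR_BGR2HSV).astype(int)
o=(h[...,0]>5)&(h[...,0]<22)&(h[...,1]>150)&(h[...,2]>90)&(np.hypot(C0[...,0]-.459,C0[...,1]-.015)<.04)&(C0[...,2]>.2)
print("before, tcp .2496",o.sum(),C0[o].min(0),C0[o].max(0))
cv2.imwrite("pics/c4.png",cv2.resize(s[100:190,190:290],(666,600))[...,::-1])
E
```

```text
51 [ 0.43169258 -0.00190253  0.15928181] [0.49272285 0.02765913 0.3407749 ]
before, tcp .2496 59 [ 0.43254696 -0.00132048  0.24084268] [0.49399365 0.02466395 0.42135922]
```

View pics/c4.png

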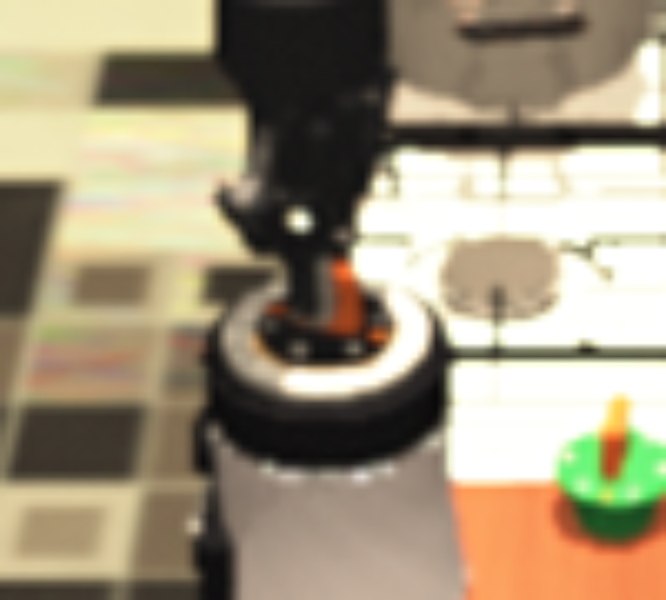

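The crop shows the carrier down inside the collar, its flange close to the rim and the lugs engaged. I'll keep pressing in 1 mm steps.

>>> arm_command(
  increments=[
    {"rotation":[0,0,0],"xyz":[0,0,0.001],"claw":0.005},
    {"rotation":[0,0,0],"xyz":[0,0,0.001],"claw":0.005},
  ],
)

```text
time_s: 9.27
eef_pos: [0.4586, 0.0158, 0.1667]
tool_rot: [-0.655, -3.072, -0.0]
ft_force: [1.5, 1.4, -0.8]
width: 0.0105
grasp_force: 78.6
```

```bash
python3 s.py .458 .0155 .165 2.72
```

```text
t 9.27 pos [0.4586 0.0158 0.1667] ang 2.7213 tilt [-0.0001  0.0001] F [ 1.5  1.4 -0.8] T [ 0.29 -0.12  0.12] w 0.0105 g 78.6 q [-0.11  0.35  2.03  0.    0.77 -1.26]
turn 0.08 shift after [ 0.0004 -0.0005  0.0017]
```

>>> arm_command(
  increments=[
    {"rotation":[0,0,0],"xyz":[0,0,0.001],"claw":0.005},
    {"rotation":[0,0,0],"xyz":[0,0,0],"claw":0.005},
  ],
)

```text
time_s: 9.43
eef_pos: [0.4586, 0.0158, 0.1655]
tool_rot: [-0.655, -3.072, -0.0]
ft_force: [1.2, 0.7, -3.4]
width: 0.011
grasp_force: 78.3
```

>>> arm_command(
  increments=[
    {"rotation":[0,0,0],"xyz":[0,0,0.0007],"claw":0.005},
    {"rotation":[0,0,0],"xyz":[0,0,0],"claw":0.005},
  ],
)

```text
time_s: 9.6
eef_pos: [0.4586, 0.0157, 0.1654]
tool_rot: [0.655, 3.072, 0.0]
ft_force: [-0.9, 1.2, 4.5]
width: 0.0112
grasp_force: 79.3
```

```bash
python3 s.py .458 .0155 .165 2.72
```

```text
t 9.6 pos [0.4586 0.0157 0.1654] ang 2.7214 tilt [0.0002 0.    ] F [-0.9  1.2  4.5] T [0.26 0.18 0.03] w 0.0112 g 79.3 q [-0.11  0.35  2.03  0.    0.76 -1.26]
turn 0.08 shift after [ 0.0005 -0.0005  0.0004]
```

>>> arm_command(
  increments=[
    {"rotation":[0,0,0],"xyz":[0,0,0.0005],"claw":0.005},
    {"rotation":[0,0,0],"xyz":[0,0,0],"claw":0.005},
  ],
)

```text
time_s: 9.77
eef_pos: [0.4586, 0.0157, 0.1653]
tool_rot: [0.655, 3.072, 0.0]
ft_force: [-2.9, 0.4, 10.3]
width: 0.0105
grasp_force: 80.5
```

```bash
python3 s.py .458 .0155 .165 2.72
```

```text
t 9.77 pos [0.4586 0.0157 0.1653] ang 2.7213 tilt [ 0.0006 -0.    ] F [-2.9  0.4 10.3] T [0.24 0.47 0.07] w 0.0105 g 80.5 q [-0.11  0.35  2.03  0.    0.76 -1.26]
turn 0.08 shift after [ 0.0005 -0.0004  0.0003]
```

>>> arm_command(
  increments=[
    {"rotation":[0,0,0],"xyz":[0,0,0.0005],"claw":0.005},
    {"rotation":[0,0,0],"xyz":[0,0,0],"claw":0.005},
  ],
)

```text
time_s: 9.93
eef_pos: [0.4586, 0.0157, 0.1653]
tool_rot: [0.655, 3.072, 0.0]
ft_force: [-5.0, 1.2, 17.1]
width: 0.0105
grasp_force: 81.6
```

>>> arm_command(
  increments=[
    {"rotation":[0,0,0],"xyz":[0,0,0.0005],"claw":0.005},
    {"rotation":[0,0,0],"xyz":[0,0,0],"claw":0.005},
  ],
)

```text
time_s: 10.1
eef_pos: [0.4587, 0.0157, 0.1652]
tool_rot: [0.655, 3.071, 0.0]
ft_force: [-7.8, 1.2, 25.0]
width: 0.0109
grasp_force: 82.6
```

```bash
python3 s.py .458 .0155 .165 2.72
```

```text
t 10.1 pos [0.4587 0.0157 0.1652] ang 2.7213 tilt [ 0.0015 -0.0002] F [-7.8  1.2 25. ] T [0.34 1.16 0.01] w 0.0109 g 82.6 q [-0.11  0.35  2.03 -0.    0.76 -1.26]
turn 0.07 shift after [ 0.0005 -0.0005  0.0002]
```

```bash
python3 - <<'E'
from h import *
s,d=snap("side","side4");t,dt=snap("top","top4")
for n,im,D in(("side",s,d),("top",t,dt)):
    C=cloud(n,D);V=im.max(2);r=np.hypot(C[...,0]-.459,C[...,1]-(.0155 if n=="top" else .012));z=C[...,2]
    ok=(z>.13)&(z<.18)
    for a,b in((0,.02),(.02,.026),(.026,.031),(.036,.046),(.05,.056)):
        m=ok&(r>a)&(r<b);print(n,a,b,m.sum(),np.percentile(z[m],[10,50,90]).round(4) if m.sum() else "")
a=cv2.resize(s[115:175,205:275],(600,514),interpolation=2)
cv2.imwrite("pics/c5.png",a[...,::-1])
E
```

```text
side 0 0.02 87 [0.1566 0.1639 0.177 ]
side 0.02 0.026 38 [0.1557 0.1577 0.1595]
side 0.026 0.031 46 [0.1552 0.1575 0.1598]
side 0.036 0.046 185 [0.1504 0.157  0.1592]
side 0.05 0.056 164 [0.1351 0.1476 0.1513]
top 0 0.02 17 [0.1562 0.1588 0.1606]
top 0.02 0.026 31 [0.1564 0.159  0.1606]
top 0.026 0.031 42 [0.1566 0.1582 0.1605]
top 0.036 0.046 187 [0.1559 0.1579 0.1598]
top 0.05 0.056 206 [0.148  0.1502 0.1524]
```

View pics/c5.png

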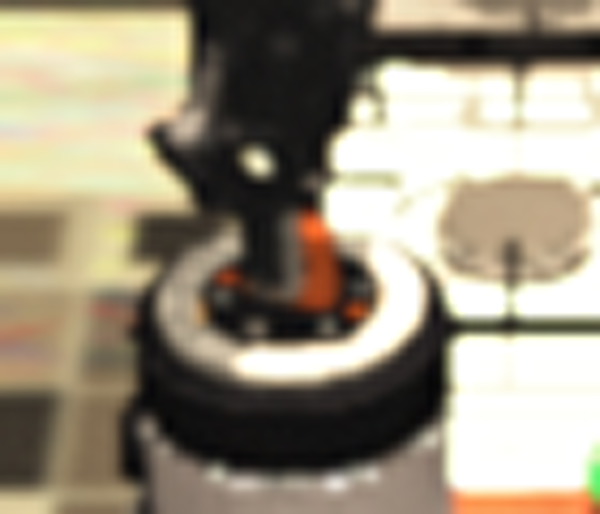

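The flange reads 0.158 in both views, level with the collar. I'll push once more lightly, then release and go up.

>>> arm_command(
  increments=[
    {"rotation":[0,0,0],"xyz":[0,0,0.0004],"claw":0.005},
    {"rotation":[0,0,0],"xyz":[0,0,0],"claw":0.005},
  ],
)

```text
time_s: 10.37
eef_pos: [0.4587, 0.0157, 0.1652]
tool_rot: [0.655, 3.071, 0.0]
ft_force: [-9.0, 0.7, 31.3]
width: 0.0106
grasp_force: 83.5
```

>>> arm_command(
  increments=[
    {"rotation":[0,0,0],"xyz":[0,0,-0.001],"claw":0.005},
    {"rotation":[0,0,0],"xyz":[0,0,-0.0005],"claw":0.005},
    {"rotation":[0,0,0],"xyz":[0,0,0],"claw":0.05},
    {"rotation":[0,0,0],"xyz":[0,0,0],"claw":0.05},
    {"rotation":[0,0,0],"xyz":[0,0,0],"claw":0.05},
    {"rotation":[0,0,0],"xyz":[0,0,0],"claw":0.05},
    {"rotation":[0,0,0],"xyz":[0,0,0],"claw":0.05},
  ],
)

```text
time_s: 10.95
eef_pos: [0.4586, 0.0157, 0.1645]
tool_rot: [-0.655, -3.072, -0.0]
ft_force: [1.1, -1.1, 0.4]
width: 0.0499
grasp_force: 0.0
```

```bash
python3 s.py .458 .0155 .165 2.72
```

```text
t 10.95 pos [0.4586 0.0157 0.1645] ang 2.7213 tilt [-0.0003  0.0001] F [ 1.1 -1.1  0.4] T [ 0.01 -0.07 -0.02] w 0.0499 g 0.0 q [-0.11  0.35  2.03  0.    0.76 -1.26]
turn 0.07 shift after [ 0.0005 -0.0004 -0.0005]
```

>>> arm_command(
  increments=[
    {"rotation":[0,0,0],"xyz":[0,0,-0.01],"claw":0.05},
    {"rotation":[0,0,0],"xyz":[0,0,-0.025],"claw":0.05},
    {"rotation":[0,0,0],"xyz":[0,0,-0.025],"claw":0.05},
    {"rotation":[0,0,0],"xyz":[0,0,-0.025],"claw":0.05},
    {"rotation":[0,0,0],"xyz":[0,0,-0.02],"claw":0.05},
    {"rotation":[0,0,0],"xyz":[-0.0164,-0.0335,0],"claw":0.05},
    {"rotation":[0,0,0],"xyz":[-0.0164,-0.0335,0],"claw":0.05},
    {"rotation":[0,0,0],"xyz":[-0.0164,-0.0335,0],"claw":0.05},
    {"rotation":[0,0,0],"xyz":[-0.0164,-0.0335,0],"claw":0.05},
    {"rotation":[0,0,0],"xyz":[-0.0164,-0.0335,0],"claw":0.05},
  ],
)

```text
time_s: 11.78
eef_pos: [0.4649, -0.1724, 0.2697]
tool_rot: [0.655, 3.072, 0.0]
ft_force: [1.3, 0.2, 0.3]
width: 0.0499
grasp_force: 0.0
```

>>> arm_command(
  increments=[
    {"rotation":[0,0,0],"xyz":[-0.0164,-0.0335,0],"claw":0.05},
    {"rotation":[0,0,0],"xyz":[-0.0164,-0.0335,0],"claw":0.05},
    {"rotation":[0,0,0],"xyz":[-0.0164,-0.0335,0],"claw":0.05},
    {"rotation":[0,0,0],"xyz":[-0.0164,-0.0335,0],"claw":0.05},
    {"rotation":[0,0,0],"xyz":[-0.0164,-0.0335,0],"claw":0.05},
    {"rotation":[0,0,0],"xyz":[-0.0164,-0.0335,0],"claw":0.05},
    {"rotation":[0,0,0],"xyz":[0,0,0],"claw":0.05},
    {"rotation":[0,0,0],"xyz":[0,0,0],"claw":0.05},
  ],
)

```text
time_s: 12.45
eef_pos: [0.4724, -0.3958, 0.2686]
tool_rot: [-0.659, -3.071, -0.001]
ft_force: [-0.3, -0.4, -0.8]
width: 0.0502
grasp_force: 0.0
```

```bash
python3 s.py .4725 -.3950 .054 2.72; python3 - <<'E'
from h import *
t,dt=snap("top","top5")
C=cloud("top",dt);r=np.hypot(C[...,0]-.459,C[...,1]-.0155);z=C[...,2]
for a,b in((.02,.026),(.026,.031),(.036,.046)):
    m=(z>.13)&(z<.18)&(r>a)&(r<b);print(a,b,m.sum(),z[m].mean(),np.median(z[m]))
# tilt of flange
m=(z>.15)&(z<.168)&(r>.01)&(r<.03)
P=C[m];print(np.linalg.lstsq(np.c_[P[:,:2]-[.459,.0155],np.ones(len(P))],P[:,2],rcond=None)[0])
fm=m.astype(np.uint8);cv2.imwrite("pics/c6.png",cv2.resize(t[222:292,150:225],(560,523),interpolation=2)[...,::-1])
E
```

```text
t 12.45 pos [ 0.4724 -0.3958  0.2686] ang 2.7189 tilt [-0.0009  0.0011] F [-0.3 -0.4 -0.8] T [0.02 0.01 0.04] w 0.0502 g 0.0 q [-0.8   0.45  1.53  0.    1.16 -1.95]
turn -0.06 shift after [-0.      0.0006  0.2146]
0.02 0.026 178 0.15863562430818656 0.15861477827766812
0.026 0.031 190 0.15868809716326068 0.15866584640060388
0.036 0.046 537 0.1580610548281848 0.15795434880498047
[ 0.00045232 -0.00635093  0.15878521]
```

View pics/c6.png

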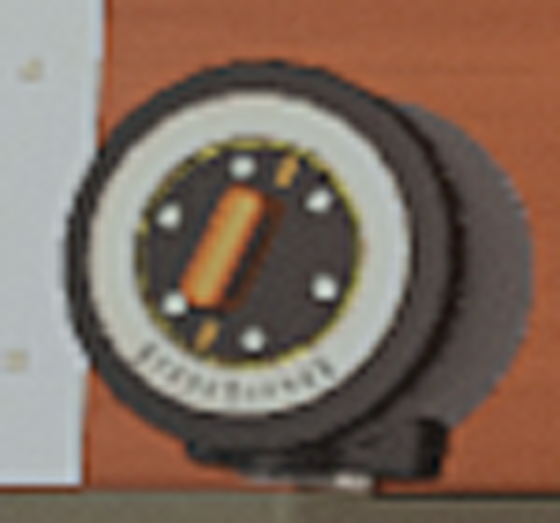

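The top crop shows the carrier level in the recess with an even yellow gap around it and its gold marks in the slots. I'll check depth bias against the first picture, where the flange stood at a known 35 mm.

```bash
python3 - <<'E'
from h import *
C=cloud("top",np.load("pics/top0.npy"));r=np.hypot(C[...,0]-.4461,C[...,1]+.1944);z=C[...,2]
m=(r<.03)&(z>.025)&(z<.045);m2=(r<.08)&(r>.05)&(np.abs(z)<.01);print("flange",z[m].mean(),np.median(z[m]),m.sum(),"table",z[m2].mean(),m2.sum())
for k in("top0","top5"):
    C=cloud("top",np.load(f"pics/{k}.npy"));z=C[...,2];r=np.hypot(C[...,0]-.4592,C[...,1]-.0155)
    for a,b,e in((.037,.045,.158),(.05,.056,.150),(.026,.032,.153)):
        m=(r>a)&(r<b)&(np.abs(z-e)<.006);print(k,e,z[m].mean(),np.median(z[m]),m.sum())
E
```

```text
flange 0.03512848355188492 0.0349678624674077 398 table -0.0002174118279103914 1674
top0 0.158 0.15800511762458347 0.15806946931096974 433
top0 0.15 0.15005108715936372 0.15007942189852597 416
top0 0.153 0.1529257156383408 0.15293923495104403 208
top5 0.158 0.15811461397291462 0.15803936364472304 430
top5 0.15 0.1499972879488537 0.1500009768537912 415
top5 0.153 0.15725748054359084 0.1576443812567861 134
```

The flange measures about 0.5 mm proud, with a depth accuracy of roughly 0.1 mm. I'll go back and press on the grip's top with shut fingers to seat it fully.

>>> arm_command(
  increments=[
    {"rotation":[0,0,0],"xyz":[0.0164,0.0335,0],"claw":0.0},
    {"rotation":[0,0,0],"xyz":[0.0164,0.0335,0],"claw":0.0},
    {"rotation":[0,0,0],"xyz":[0.0164,0.0335,0],"claw":0.0},
    {"rotation":[0,0,0],"xyz":[0.0164,0.0335,0],"claw":0.0},
    {"rotation":[0,0,0],"xyz":[0.0164,0.0335,0],"claw":0.0},
    {"rotation":[0,0,0],"xyz":[0.0164,0.0335,0],"claw":0.0},
    {"rotation":[0,0,0],"xyz":[0.0164,0.0335,0],"claw":0.0},
    {"rotation":[0,0,0],"xyz":[0.0164,0.0335,0],"claw":0.0},
    {"rotation":[0,0,0],"xyz":[0.0164,0.0335,0],"claw":0.0},
    {"rotation":[0,0,0],"xyz":[0.0164,0.0335,0],"claw":0.0},
  ],
)

```text
time_s: 13.33
eef_pos: [0.4587, -0.0187, 0.27]
tool_rot: [0.653, 3.072, 0.0]
ft_force: [1.3, -0.1, 0.2]
width: -0.0004
grasp_force: 0.0
```

>>> arm_command(
  increments=[
    {"rotation":[0,0,0],"xyz":[0.0164,0.0335,0],"claw":0.0},
    {"rotation":[0,0,0],"xyz":[0,0,0.02],"claw":0.0},
    {"rotation":[0,0,0],"xyz":[0,0,0.025],"claw":0.0},
    {"rotation":[0,0,0],"xyz":[0,0,0.015],"claw":0.0},
    {"rotation":[0,0,0],"xyz":[0,0,0.008],"claw":0.0},
    {"rotation":[0,0,0],"xyz":[0,0,0],"claw":0.0},
    {"rotation":[0,0,0],"xyz":[0,0,0],"claw":0.0},
  ],
)

```text
time_s: 13.92
eef_pos: [0.4585, 0.0161, 0.2022]
tool_rot: [0.655, 3.073, 0.0]
ft_force: [0.3, -0.2, 1.0]
width: 0.0002
grasp_force: 0.0
```

```bash
python3 s.py .459 .0155 .192 2.72
```

```text
t 13.92 pos [0.4585 0.0161 0.2022] ang 2.7218 tilt [0.0001 0.0001] F [ 0.3 -0.2  1. ] T [ 0.05 -0.   -0.03] w 0.0002 g 0.0 q [-0.11  0.3   1.99  0.    0.86 -1.26]
turn 0.1 shift after [-0.0007 -0.0004  0.0102]
```

>>> arm_command(
  increments=[
    {"rotation":[0,0,0],"xyz":[-0.0005,-0.0003,0.004],"claw":0.0},
    {"rotation":[0,0,0],"xyz":[0,0,0.003],"claw":0.0},
    {"rotation":[0,0,0],"xyz":[0,0,0.002],"claw":0.0},
    {"rotation":[0,0,0],"xyz":[0,0,0.001],"claw":0.0},
    {"rotation":[0,0,0],"xyz":[0,0,0],"claw":0.0},
  ],
)

```text
time_s: 14.33
eef_pos: [0.459, 0.0152, 0.1917]
tool_rot: [0.656, 3.072, 0.0]
ft_force: [0.4, 0.4, 0.1]
width: -0.0001
grasp_force: 0.0
```

>>> arm_command(
  increments=[
    {"rotation":[0,0,0],"xyz":[0,0,0.001],"claw":0.0},
    {"rotation":[0,0,0],"xyz":[0,0,0],"claw":0.0},
  ],
)

```text
time_s: 14.5
eef_pos: [0.459, 0.0151, 0.1915]
tool_rot: [0.655, 3.072, -0.0]
ft_force: [-2.8, -1.6, 10.7]
width: 0.0
grasp_force: 5.1
```

>>> arm_command(
  increments=[
    {"rotation":[0,0,0],"xyz":[0,0,0.0007],"claw":0.0},
    {"rotation":[0,0,0],"xyz":[0,0,0],"claw":0.0},
  ],
)

```text
time_s: 14.67
eef_pos: [0.4591, 0.0151, 0.1914]
tool_rot: [0.655, 3.071, -0.0]
ft_force: [-7.1, -0.6, 19.0]
width: 0.0001
grasp_force: 9.6
```

>>> arm_command(
  increments=[
    {"rotation":[0,0,0],"xyz":[0,0,0.001],"claw":0.0},
    {"rotation":[0,0,0],"xyz":[0,0,0],"claw":0.0},
  ],
)

```text
time_s: 14.83
eef_pos: [0.4592, 0.0151, 0.1912]
tool_rot: [0.655, 3.07, 0.0]
ft_force: [-9.6, -0.5, 31.7]
width: 0.0002
grasp_force: 15.7
```

```bash
python3 s.py .459 .0155 .192 2.72
```

```text
t 14.83 pos [0.4592 0.0151 0.1912] ang 2.7214 tilt [ 0.0023 -0.0004] F [-9.6 -0.5 31.7] T [-0.11  1.66  0.07] w 0.0002 g 15.7 q [-0.11  0.31  2.   -0.    0.83 -1.26]
turn 0.08 shift after [ 0.0004  0.0002 -0.0008]
```

>>> arm_command(
  increments=[
    {"rotation":[0,0,0],"xyz":[0,0,0.0005],"claw":0.0},
    {"rotation":[0,0,0],"xyz":[0,0,0],"claw":0.0},
    {"rotation":[0,0,0],"xyz":[0,0,0],"claw":0.0},
  ],
)

```text
time_s: 15.08
eef_pos: [0.4593, 0.0151, 0.1912]
tool_rot: [0.654, 3.07, 0.0]
ft_force: [-12.1, -0.5, 37.7]
width: 0.0001
grasp_force: 19.0
```

>>> arm_command(
  increments=[
    {"rotation":[0,0,0],"xyz":[0,0,-0.003],"claw":0.0},
    {"rotation":[0,0,0],"xyz":[0,0,-0.02],"claw":0.0},
    {"rotation":[0,0,0],"xyz":[0,0,-0.025],"claw":0.05},
    {"rotation":[0,0,0],"xyz":[0,0,-0.03],"claw":0.05},
    {"rotation":[0,0,0],"xyz":[-0.0164,-0.0335,0],"claw":0.05},
    {"rotation":[0,0,0],"xyz":[-0.0164,-0.0335,0],"claw":0.05},
    {"rotation":[0,0,0],"xyz":[-0.0164,-0.0335,0],"claw":0.05},
    {"rotation":[0,0,0],"xyz":[-0.0164,-0.0335,0],"claw":0.05},
    {"rotation":[0,0,0],"xyz":[-0.0164,-0.0335,0],"claw":0.05},
    {"rotation":[0,0,0],"xyz":[-0.0164,-0.0335,0],"claw":0.05},
  ],
)

```text
time_s: 15.92
eef_pos: [0.4665, -0.2103, 0.2667]
tool_rot: [0.655, 3.072, 0.0]
ft_force: [0.6, 0.2, 0.2]
width: 0.0499
grasp_force: 0.0
```

>>> arm_command(
  increments=[
    {"rotation":[0,0,0],"xyz":[-0.0164,-0.0335,0],"claw":0.05},
    {"rotation":[0,0,0],"xyz":[-0.0164,-0.0335,0],"claw":0.05},
    {"rotation":[0,0,0],"xyz":[-0.0164,-0.0335,0],"claw":0.05},
    {"rotation":[0,0,0],"xyz":[-0.0164,-0.0335,0],"claw":0.05},
    {"rotation":[0,0,0],"xyz":[-0.0164,-0.0335,0],"claw":0.05},
    {"rotation":[0,0,0],"xyz":[0,0,0],"claw":0.05},
    {"rotation":[0,0,0],"xyz":[0,0,0],"claw":0.05},
  ],
)

```text
time_s: 16.5
eef_pos: [0.4728, -0.3963, 0.2656]
tool_rot: [-0.659, -3.071, -0.001]
ft_force: [0.1, -0.5, 0.4]
width: 0.05
grasp_force: 0.0
```

```bash
python3 s.py .4725 -.3950 .054 2.72; python3 - <<'E'
from h import *
for i in range(2):
    t,dt=snap("top",f"top6{i}")
    C=cloud("top",dt);z=C[...,2];r=np.hypot(C[...,0]-.4592,C[...,1]-.0155)
    for a,b,e in((.037,.045,.158),(.05,.056,.150),(.010,.030,.158)):
        m=(r>a)&(r<b)&(np.abs(z-e)<.006);print(e,z[m].mean(),np.median(z[m]),m.sum())
    P=C[m];print(np.linalg.lstsq(np.c_[P[:,:2]-[.459,.0155],np.ones(len(P))],P[:,2],rcond=None)[0])
    k=(z>.06)&(z<.1)&(np.hypot(C[...,0]-.4725,C[...,1]+.395)<.025);print("knob",k.sum())
E
```

```text
t 16.5 pos [ 0.4728 -0.3963  0.2656] ang 2.7188 tilt [-0.0007  0.0009] F [ 0.1 -0.5  0.4] T [ 0.01 -0.03  0.01] w 0.05 g 0.0 q [-0.8   0.45  1.54  0.    1.16 -1.95]
turn -0.07 shift after [0.0006 0.0009 0.2116]
0.158 0.1580572806756274 0.15801824527105904 434
0.15 0.15006276561708853 0.15007635979775183 417
0.158 0.15866850781298109 0.15859857827600288 439
[-0.00333679 -0.00483551  0.15866177]
knob 0
0.158 0.157977174751658 0.15800345179289257 428
0.15 0.15011991610623626 0.1501660136886476 418
0.158 0.15860137034482888 0.15862386898028105 437
[ 0.00723747 -0.00812982  0.15859184]
knob 0
```

It still reads 0.6 mm under 38 N, so that is the hard stop and the carrier is home. On to the lid.

>>> arm_command(
  increments=[
    {"rotation":[0,0,0],"xyz":[0.0006,0.0009,0.025],"claw":0.05},
    {"rotation":[0,0,0],"xyz":[0,0,0.03],"claw":0.05},
    {"rotation":[0,0,0],"xyz":[0,0,0.03],"claw":0.05},
    {"rotation":[0,0,0],"xyz":[0,0,0.03],"claw":0.05},
    {"rotation":[0,0,0],"xyz":[0,0,0.03],"claw":0.05},
    {"rotation":[0,0,0],"xyz":[0,0,0.03],"claw":0.05},
    {"rotation":[0,0,0],"xyz":[0,0,0.02],"claw":0.05},
    {"rotation":[0,0,0],"xyz":[0,0,0.01],"claw":0.05},
    {"rotation":[0,0,0],"xyz":[0,0,0],"claw":0.05},
    {"rotation":[0,0,0],"xyz":[0,0,0],"claw":0.05},
  ],
)

```text
time_s: 17.43
eef_pos: [0.4736, -0.3933, 0.0623]
tool_rot: [0.654, 3.072, -0.0]
ft_force: [-0.5, 0.1, 0.2]
width: 0.0502
grasp_force: 0.0
```

```bash
python3 s.py .4725 -.3950 .055 2.72
```

```text
t 17.43 pos [ 0.4736 -0.3933  0.0623] ang 2.7222 tilt [ 0.0004 -0.0002] F [-0.5  0.1  0.2] T [ 0.02 -0.    0.03] w 0.0502 g 0.0 q [-0.8   0.68  1.73  0.    0.73 -1.95]
turn 0.12 shift after [ 0.0003 -0.002   0.0073]
```

>>> arm_command(
  increments=[
    {"rotation":[0,0,0],"xyz":[0.0003,-0.0018,0.004],"claw":0.05},
    {"rotation":[0,0,0],"xyz":[0,0,0.003],"claw":0.05},
    {"rotation":[0,0,0],"xyz":[0,0,0],"claw":0.05},
    {"rotation":[0,0,0],"xyz":[0,0,0],"claw":0.01},
    {"rotation":[0,0,0],"xyz":[0,0,0],"claw":0.01},
    {"rotation":[0,0,0],"xyz":[0,0,0],"claw":0.01},
    {"rotation":[0,0,0],"xyz":[0,0,0],"claw":0.01},
    {"rotation":[0,0,0],"xyz":[0,0,0],"claw":0.01},
    {"rotation":[0,0,0],"xyz":[0,0,0],"claw":0.01},
    {"rotation":[0,0,0],"xyz":[0,0,0],"claw":0.01},
  ],
  grip_force=50,
)

```text
time_s: 18.27
eef_pos: [0.4723, -0.3953, 0.0551]
tool_rot: [0.655, 3.072, -0.0]
ft_force: [-1.6, 1.1, 5.7]
width: 0.0226
grasp_force: 49.0
```

```bash
python3 s.py .4725 -.3950 .275 2.72
```

```text
t 18.27 pos [ 0.4723 -0.3953  0.0551] ang 2.7213 tilt [ 0.0005 -0.0004] F [-1.6  1.1  5.7] T [0.22 0.14 0.05] w 0.0226 g 49.0 q [-0.8   0.69  1.73  0.    0.72 -1.95]
turn 0.08 shift after [-2.000e-04  4.000e-04 -2.199e-01]
```

>>> arm_command(
  increments=[
    {"rotation":[0,0,0],"xyz":[0,0,-0.005],"claw":0.01},
    {"rotation":[0,0,0],"xyz":[0,0,-0.015],"claw":0.01},
    {"rotation":[0,0,0],"xyz":[0,0,-0.025],"claw":0.01},
    {"rotation":[0,0,0],"xyz":[0,0,-0.03],"claw":0.01},
    {"rotation":[0,0,0],"xyz":[0,0,-0.03],"claw":0.01},
    {"rotation":[0,0,0],"xyz":[0,0,-0.03],"claw":0.01},
    {"rotation":[0,0,0],"xyz":[0,0,-0.03],"claw":0.01},
    {"rotation":[0,0,0],"xyz":[0,0,-0.03],"claw":0.01},
    {"rotation":[0,0,0],"xyz":[0,0,-0.02],"claw":0.01},
    {"rotation":[0,0,0],"xyz":[0,0,-0.005],"claw":0.01},
  ],
)

```text
time_s: 19.1
eef_pos: [0.4727, -0.3957, 0.2783]
tool_rot: [0.654, 3.068, -0.005]
ft_force: [-0.0, -0.3, -1.6]
width: 0.0229
grasp_force: 49.2
```

```bash
python3 s.py .459 .0155 .275 2.72
```

```text
t 19.1 pos [ 0.4727 -0.3957  0.2783] ang 2.7213 tilt [ 0.0038 -0.0037] F [-0.  -0.3 -1.6] T [ 0.03 -0.04 -0.04] w 0.0229 g 49.2 q [-0.8   0.44  1.52  0.    1.18 -1.95]
turn 0.08 shift after [0.1808 0.3696 0.0017]
```

>>> arm_command(
  increments=[
    {"rotation":[0,0,0],"xyz":[0.0151,0.0308,0],"claw":0.01},
    {"rotation":[0,0,0],"xyz":[0.0151,0.0308,0],"claw":0.01},
    {"rotation":[0,0,0],"xyz":[0.0151,0.0308,0],"claw":0.01},
    {"rotation":[0,0,0],"xyz":[0.0151,0.0308,0],"claw":0.01},
    {"rotation":[0,0,0],"xyz":[0.0151,0.0308,0],"claw":0.01},
    {"rotation":[0,0,0],"xyz":[0.0151,0.0308,0],"claw":0.01},
    {"rotation":[0,0,0],"xyz":[0.0151,0.0308,0],"claw":0.01},
    {"rotation":[0,0,0],"xyz":[0.0151,0.0308,0],"claw":0.01},
    {"rotation":[0,0,0],"xyz":[0.0151,0.0308,0],"claw":0.01},
    {"rotation":[0,0,0],"xyz":[0.0151,0.0308,0],"claw":0.01},
  ],
)

```text
time_s: 19.93
eef_pos: [0.4591, -0.0508, 0.2735]
tool_rot: [-0.655, -3.071, -0.0]
ft_force: [1.5, -0.2, -1.9]
width: 0.0231
grasp_force: 49.3
```

>>> arm_command(
  increments=[
    {"rotation":[0,0,0],"xyz":[0.0151,0.0308,0],"claw":0.01},
    {"rotation":[0,0,0],"xyz":[0.0151,0.0308,0],"claw":0.01},
    {"rotation":[0,0,0],"xyz":[0,0,0],"claw":0.01},
    {"rotation":[0,0,0],"xyz":[0,0,0],"claw":0.01},
  ],
)

```text
time_s: 20.27
eef_pos: [0.457, 0.0176, 0.2737]
tool_rot: [-0.65, -3.072, 0.0]
ft_force: [1.0, 0.2, -1.2]
width: 0.023
grasp_force: 49.4
```

```bash
python3 s.py .459 .0155 .205 2.72
```

```text
t 20.27 pos [0.457  0.0176 0.2737] ang 2.7246 tilt [-0.0013  0.0002] F [ 1.   0.2 -1.2] T [-0.02  0.01 -0.02] w 0.023 g 49.4 q [-0.11  0.2   1.89  0.    1.05 -1.26]
turn 0.26 shift after [-0.0028 -0.001   0.0687]
```

>>> arm_command(
  increments=[
    {"rotation":[0,0,0],"xyz":[-0.0028,-0.001,0.005],"claw":0.01},
    {"rotation":[0,0,0],"xyz":[0,0,0.015],"claw":0.01},
    {"rotation":[0,0,0],"xyz":[0,0,0.015],"claw":0.01},
    {"rotation":[0,0,0],"xyz":[0,0,0.012],"claw":0.01},
    {"rotation":[0,0,0],"xyz":[0,0,0.007],"claw":0.01},
    {"rotation":[0,0,0],"xyz":[0,0,0.002],"claw":0.01},
    {"rotation":[0,0,0],"xyz":[0,0,0],"claw":0.01},
    {"rotation":[0,0,0],"xyz":[0,0,0],"claw":0.01},
  ],
)

```text
time_s: 20.93
eef_pos: [0.4599, 0.0136, 0.2187]
tool_rot: [0.656, 3.072, 0.0]
ft_force: [0.6, 0.1, -1.1]
width: 0.0233
grasp_force: 49.4
```

```bash
python3 s.py .459 .0155 .205 2.72
```

```text
t 20.93 pos [0.4599 0.0136 0.2187] ang 2.7206 tilt [ 0.0004 -0.    ] F [ 0.6  0.1 -1.1] T [0.02 0.03 0.  ] w 0.0233 g 49.4 q [-0.11  0.27  1.96  0.    0.9  -1.26]
turn 0.03 shift after [0.0016 0.0014 0.0137]
```

>>> arm_command(
  increments=[
    {"rotation":[0,0,0],"xyz":[0.0015,0.0013,0.002],"claw":0.01},
    {"rotation":[0,0,0],"xyz":[0,0,0.003],"claw":0.01},
    {"rotation":[0,0,0],"xyz":[0,0,0.003],"claw":0.01},
    {"rotation":[0,0,0],"xyz":[0,0,0.002],"claw":0.01},
    {"rotation":[0,0,0],"xyz":[0,0,0],"claw":0.01},
  ],
)

```text
time_s: 21.35
eef_pos: [0.4587, 0.016, 0.2081]
tool_rot: [-0.655, -3.072, -0.0]
ft_force: [0.1, 0.1, -1.3]
width: 0.023
grasp_force: 49.4
```

```bash
python3 s.py .459 .0155 .205 2.72
```

```text
t 21.35 pos [0.4587 0.016  0.2081] ang 2.7215 tilt [-0.0005  0.0001] F [ 0.1  0.1 -1.3] T [-0.04  0.02 -0.05] w 0.023 g 49.4 q [-0.11  0.29  1.98  0.    0.88 -1.26]
turn 0.09 shift after [-0.0005 -0.0003  0.0031]
```

Rim is below the collar top with no contact. Lower the last 3 mm.

>>> arm_command(
  increments=[
    {"rotation":[0,0,0],"xyz":[0,0,0.0015],"claw":0.01},
    {"rotation":[0,0,0],"xyz":[0,0,0.0015],"claw":0.01},
    {"rotation":[0,0,0],"xyz":[0,0,0.0003],"claw":0.01},
    {"rotation":[0,0,0],"xyz":[0,0,0],"claw":0.01},
  ],
)

```text
time_s: 21.68
eef_pos: [0.4588, 0.0159, 0.2052]
tool_rot: [0.655, 3.072, 0.0]
ft_force: [0.6, -0.0, -1.2]
width: 0.023
grasp_force: 49.4
```

```bash
python3 s.py .459 .0155 .205 2.72
```

```text
t 21.68 pos [0.4588 0.0159 0.2052] ang 2.7213 tilt [0.     0.0001] F [ 0.6 -0.  -1.2] T [-0.02 -0.06 -0.03] w 0.023 g 49.4 q [-0.11  0.29  1.98  0.    0.87 -1.26]
turn 0.08 shift after [-0.0003 -0.0003  0.0002]
```

>>> arm_command(
  increments=[
    {"rotation":[0,0,0],"xyz":[0,0,0.0006],"claw":0.01},
    {"rotation":[0,0,0],"xyz":[0,0,0],"claw":0.01},
    {"rotation":[0,0,0],"xyz":[0,0,0],"claw":0.01},
  ],
)

```text
time_s: 21.93
eef_pos: [0.4589, 0.0159, 0.205]
tool_rot: [0.655, 3.072, 0.0]
ft_force: [-3.0, 0.4, 5.0]
width: 0.023
grasp_force: 50.0
```

Contact. Release, raise, and look.

>>> arm_command(
  increments=[
    {"rotation":[0,0,0],"xyz":[0,0,-0.0005],"claw":0.055},
    {"rotation":[0,0,0],"xyz":[0,0,0],"claw":0.055},
    {"rotation":[0,0,0],"xyz":[0,0,0],"claw":0.055},
    {"rotation":[0,0,0],"xyz":[0,0,0],"claw":0.055},
    {"rotation":[0,0,0],"xyz":[0,0,0],"claw":0.055},
    {"rotation":[0,0,0],"xyz":[0,0,-0.01],"claw":0.055},
    {"rotation":[0,0,0],"xyz":[0,0,-0.025],"claw":0.055},
    {"rotation":[0,0,0],"xyz":[0,0,-0.03],"claw":0.055},
    {"rotation":[0,0,0],"xyz":[0,0,-0.02],"claw":0.055},
  ],
)

```text
time_s: 22.68
eef_pos: [0.4591, 0.0158, 0.2922]
tool_rot: [0.655, 3.071, 0.0]
ft_force: [0.1, -0.2, 0.4]
width: 0.0554
grasp_force: 0.0
```

>>> arm_command(
  increments=[
    {"rotation":[0,0,0],"xyz":[-0.0151,-0.0308,0],"claw":0.055},
    {"rotation":[0,0,0],"xyz":[-0.0151,-0.0308,0],"claw":0.055},
    {"rotation":[0,0,0],"xyz":[-0.0151,-0.0308,0],"claw":0.055},
    {"rotation":[0,0,0],"xyz":[-0.0151,-0.0308,0],"claw":0.055},
    {"rotation":[0,0,0],"xyz":[-0.0151,-0.0308,0],"claw":0.055},
    {"rotation":[0,0,0],"xyz":[-0.0151,-0.0308,0],"claw":0.055},
    {"rotation":[0,0,0],"xyz":[-0.0151,-0.0308,0],"claw":0.055},
    {"rotation":[0,0,0],"xyz":[-0.0151,-0.0308,0],"claw":0.055},
    {"rotation":[0,0,0],"xyz":[0,0,0],"claw":0.055},
    {"rotation":[0,0,0],"xyz":[0,0,0],"claw":0.055},
  ],
)

```text
time_s: 23.52
eef_pos: [0.4683, -0.2597, 0.2895]
tool_rot: [-0.659, -3.071, -0.001]
ft_force: [-0.3, 0.4, -0.4]
width: 0.0551
grasp_force: 0.0
```

```bash
python3 s.py; python3 - <<'E'
from h import *
t,dt=snap("top","top7");s,ds=snap("side","side7")
C=cloud("top",dt);z=C[...,2];r=np.hypot(C[...,0]-.459,C[...,1]-.0155)
m=(r<.03)&(r>.016)&(z>.18)&(z<.22);P=C[m];print("dome top",len(P),np.linalg.lstsq(np.c_[P[:,:2]-[.459,.0155],np.ones(len(P))],P[:,2],rcond=None)[0])
k=(r<.02)&(z>.22)&(z<.24);print("knob",C[k].mean(0))
k=(r<.07)&(z>.158)&(z<.21);print("lid",(C[k].min(0)+C[k].max(0))/2)
a=cv2.resize(t[150:292,130:330],(563,400));b=cv2.resize(s[110:210,200:258],(232,400));cv2.imwrite("pics/c7.png",np.hstack([a,b])[...,::-1])
E
```

```text
t 23.52 pos [ 0.4683 -0.2597  0.2895] ang 2.7187 tilt [-0.0007  0.0007] F [-0.3  0.4 -0.4] T [ 0.04  0.01 -0.01] w 0.0551 g 0.0 q [-0.63  0.31  1.7   0.    1.14 -1.78]
dome top 448 [0.00140473 0.00490243 0.20000175]
knob [0.45933469 0.01385451 0.2294776 ]
lid [0.45884228 0.0147963  0.1813947 ]
```

View pics/c7.png

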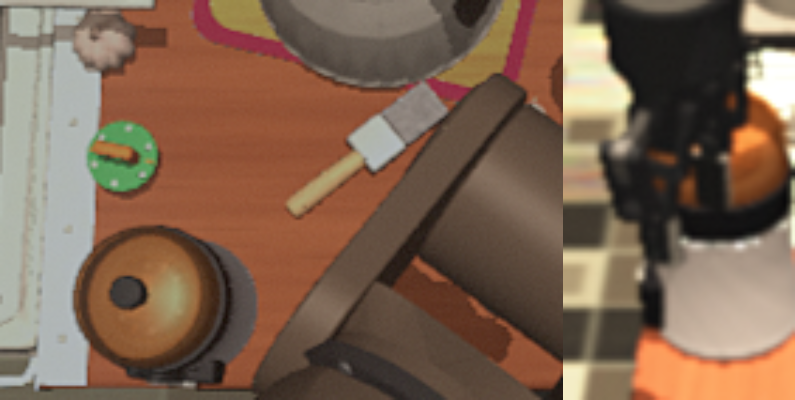

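The lid sits level on the grinder, dome top at exactly 0.200 and knob at crop (128,293). The robot is clear, so I'm handing in.

```bash
python3 -c "
from plant import arm
print(arm.hand_in())"
```

```text
the job is handed in; nothing more can be done
None
```

The burr carrier is in its slots and pressed to a hard stop (peak 38 N; flange reads about 0.6 mm above the rim), the lid sits level on the grinder, the other things were not touched, and the job was handed in at about 24 s, with no verdict shown.

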